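# Unload the double-latched centrifuge and scan the tray

### The arm

A 6-joint arm with a two-finger parallel gripper is mounted at the origin on the work surface. World frame = base frame: x ahead of the robot, y to its left, z up, the work surface at z = 0. Lengths are in m, angles in rad, forces in N, time in s.
With the tool pointing down it reaches from about 0.3 to 0.825 m from the base axis. Payload 5.4 kg.
Tool frame: the origin (TCP) lies at the very end of the fingers, on their centre line; the grasp point (between the pads) lies 19 mm behind it; z points along the fingers, y is the line along which they close (so a half turn about z gives the same grasp; the last joint's range is limited). The gripper opens to 92 mm and grips with 3 to 60 N. Pads are 20 mm wide; open, the fingers measure 128 mm over their backs; the gripper's body (75 mm by 189 mm) begins 69 mm behind the grasp point.
Start: joints at [-1.356, 0.158, 1.597, -0, 1.386, -0.21], TCP at [0.237, -0.524, 0.215] pointing down, gripper open.
Joint ranges: [-2.91, 2.91], [-0.94, 2.29], [0.18, 2.7], [-1.29, 4.43], [0.17, 2.64], [-3, 3]. Speed limits (rad/s): [2.57, 2.57, 3.14, 3.14, 3.14, 3.14].

### API

Orientations are given as a unit quaternion [x, y, z, w].
In Python, from bench import env gives the robot as it stands.
- The arm moves only by the tool move_arm, never from a script. Its argument "commands" is a list that holds one entry, the list of rows, each a list of 5 numbers: the shift along the tool's x, y, z in cm, then the turn about the tool's z in degrees, then the opening in per cent of the stroke, from 0 (shut) to 100 (fully open). In form: [[[dx, dy, dz, twist, fingers], ...]]. A call has 1 to 20 rows; each row shifts and turns the commanded pose from where the row before left it, along the tool's axes as they then stand; what a row does not reach is not made up. A row lasts 1/10 s, in which the tool goes at most 50 mm and 8.59 degrees, less where a joint would pass 70% of its speed; a pose out of reach is approached as far as the arm can. A call is refused whole if a number of a shift passes 5 or a number of a turn 8.59, either way. A call with a gripper value outside its range is refused whole. The fingers move at their own pace and stop on an object; the grip force is fixed at half the most. Time passes only in rows, so rows that do not move let the fingers close. It gives the time, the measured TCP pose, the force, the opening and the grip force at its end, in the units of the state.
- env.state(): the state, without advancing time (a new reading comes with each control period).
- env.snapshot(name): name is "scene" or "top"; returns a dict with "pixels" (384x512x3 uint8, blue, green, red), "K" (3x3 intrinsics, pixels), "rvec" (rotation vector, rad) and "tvec" (3), from world to camera coordinates, as OpenCV has them. Camera axes: x right, y down, z forward; pixel columns grow to the right and rows downward; lengths in m; the calibration is good to about 2 mm. A picture is of the moment at which its call begins. There is no depth.
- env.hand_in(): hands the job in; it is judged then, once.
Trained networks look in a picture, given as the dict that the camera call returned (one of the last four; its "shot" number tells which), for a name from the list of things; names that differ only in an ending like _2 or _b are one class to them, and where a whole thing is asked for, a point or a joint stands for the part that bears it (a point fixed in the world has none). Each returns a list of dicts, best first, with "score" (0 to 1); they miss things now and then, are a little off and sometimes report something else, mostly with a low value. They report only what shows in the picture. A call takes as long as a camera call. They do not tell look-alikes from the thing itself.
- env.regions_of(name, picture): "mask" (384x512 bool, what is visible of it) and "box" ([left, top, width, height] in pixels, round what is visible of it).
The state is a dict: "time": time; "joint_positions": joint angles; "qd": joint speeds; "joint_efforts": joint torques, N m; "position": TCP position; "eef_rot": TCP orientation; "wrist_force": force on the tool from outside, world axes, zero at the start; "ft_torque": the same for the moment, N m; "opening": finger opening in m; "finger_force": force on a finger pad.
Only numpy, scipy, OpenCV 4.12 (cv2) and the standard library are available. Lean on these libraries where they do the work, as an engineer would, in place of code of your own. Each camera call takes 0.05 s, during which the arm holds its last target. There are 200 camera calls.

### The job

The spin is over: slide the centrifuge's front latch open, lift the lid slightly until its safety catch stops it, push the catch that is hidden under the lid's lip aside, and swing the lid fully open. Move every cartridge from the deck into the grey tray, each flat on the tray's floor and right way up, and only then take the scanner from its cradle, hold it steady about 8 cm above the tray's label, window pointing straight down at it, for a good second, and lay it back in its cradle. Leave the lid open and do not disturb the other things on the bench.

Things in the scene. Friction and masses are not known exactly. Their poses are not given: they have to be found in the camera images.
- centrifuge: Benchtop centrifuge, fixed, 230 (x) x 190 (y) mm, white base; origin at the centre of its underside. Its latch side faces its own -y, the lid hinge runs along its own x at its +y edge. Inside is a flat locked deck 85 mm above the origin, 210 x 170 mm, with a rim 12 mm higher all round. The closed lid is a dome, top 150 mm above the bench.
- latch_knob (a point): Centre of the grip of the primary latch: an upright black knob 12 (x) x 22 (y) x 32 (z) mm, its top 14 mm above this point, on the lid's -y side near its +x corner. It slides along the centrifuge's +x to release; about 3 N moves it and it stays where it is left. The lid's dome begins 7 mm behind it (towards +y). Axes as the centrifuge's.
- latch (a joint): Primary latch, m: 0 closed (its bolt lies over an ear of the lid), slides towards the centrifuge's +x to a stop at 0.032; the lid is free of it above 0.022.
- lid_lip (a point): Grip point of the lid: centre, 15 mm from the tip, of a flat lip 46 (x) x 40 (y) x 14 (z) mm amid the lid's -y edge, 108 mm above the bench when shut. Pinch it from above across its 46 mm (centrifuge's x); it turns between the fingers as the lid swings. Under its +x half a thin steel strap, square to the lid, hangs 70 mm down (juts towards the deck when open: keep clear). Axes turn with the lid.
- lid_hinge (a point): Point on the lid's hinge line, in the middle of the lid's +y edge, 104 mm above the bench; the hinge runs along the centrifuge's x. lid_lip is 220 mm from it. Axes as the centrifuge's.
- lid (a joint): Lid angle, rad: 0 shut, grows as the -y edge rises, stop at 2.3. A stiff hinge: it stays at any angle where it is left; about 5 N at the lip moves it. With the latch open it rises to about 0.25, where the safety catch stops it (do not force it); with the catch pushed aside it swings on. Fully open means beyond 1.95.
- catch_paddle (a point): Middle of the -x face of the safety catch's paddle: black upright blade 8 (x) x 34 (y) x 26 (z) mm on the -y wall, 63 mm above the bench, under the lip; this point is 23 mm out from the wall, the blade's tip 35 mm. Push it along the centrifuge's +x (free room on its -x side). With the lid ajar, closed fingers tilted 40 to 45 degrees, pointing to the wall and down, reach it below the lip.
- catch (a joint): Safety catch, m: 0 engaged, slides towards the centrifuge's +x to a stop at 0.032 with about 2 N and stays where it is pushed; the lid is free of it above 0.02. While the lid is shut or lower than about 0.2 rad, the lid's strap blocks it after a few mm.
- cart_a: Sample cartridge, loose, white block 30 (x) x 46 (y) x 32 (z) mm, 35 g, a foil window and a small grey stopper on top; origin at the centre of its underside, z up. One of up to four alike, standing on the centrifuge's deck at the start, some may be absent.
- cart_b: Sample cartridge, loose, white block 30 (x) x 46 (y) x 32 (z) mm, 35 g, a foil window and a small grey stopper on top; origin at the centre of its underside, z up. One of up to four alike, standing on the centrifuge's deck at the start, some may be absent.
- cart_c: Sample cartridge, loose, white block 30 (x) x 46 (y) x 32 (z) mm, 35 g, a foil window and a small grey stopper on top; origin at the centre of its underside, z up. One of up to four alike, standing on the centrifuge's deck at the start, some may be absent.
- cart_d: Sample cartridge, loose, white block 30 (x) x 46 (y) x 32 (z) mm, 35 g, a foil window and a small grey stopper on top; origin at the centre of its underside, z up. One of up to four alike, standing on the centrifuge's deck at the start, some may be absent.
- tray: Grey collecting tray, fixed, 190 (x) x 160 (y) mm outside, walls 5 mm thick and 16 mm high, inner floor 5 mm above its origin (centre of its underside). A ledge with the barcode label sticks out of its +x side. Room for four cartridges in two rows of two.
- tray_label (a point): Centre of the white barcode label (36 x 56 mm) lying face up on the tray's ledge, 117.5 mm from the tray's centre along its +x and 17 mm above the bench. Axes as the tray's.
- scanner: Hand scanner, loose, 140 g, level in the cradle: grey handle 28 wide (y), 26 high (z), from x = -70 to +45 mm; black head 42 (x) x 56 (y) x 40 (z) mm at its +x end, window in the head's underside. Origin on the handle's underside, 66 mm behind the window; z up. Grip the handle across y at its origin, from above, between the cradle's posts.
- scanner_spot (a point): Reading point: 80 mm in front of the window (centre of the underside of the head, 10 mm below the handle's underside) along the scanner's -z (66 mm ahead of and 90 mm below the scanner's origin).
- cradle: Scanner cradle, fixed, black base 140 x 80 mm with two upright saddle posts (each 10 mm thick along x, at x = -48 and +34 mm) whose saddles are 52.5 mm above the origin (centre of its underside) and have cheeks 10 mm high, 39 mm apart. The parked scanner's origin lies over the cradle's origin, 52.5 mm up, axes alike (head to +x).
- dropper: Bystander: small white dropper bottle, 32 mm wide, 75 mm high; leave alone.
- dropper_b: Bystander: another such dropper bottle; leave alone.
- jar: Bystander: brown glass jar, 54 mm wide, 70 mm high; leave alone.
- beaker: Bystander: glass beaker, 64 mm wide, 85 mm high; leave alone.
- dish: Bystander: flat clear dish, 84 mm wide, 14 mm high; leave alone.
- tip_box: Bystander: white box of pipette tips, 85 x 120 x 55 mm; leave alone.
- marker: Bystander: marker pen, 125 mm long; leave alone.
There are look-alikes about, which are no part of the job. What is shaped like the scanner but orange or yellow is not meant.

How it is judged:
By the outcome, as a careful person would: the job done as asked, in the order asked, and still so for the second after the job is handed in, with the robot touching nothing.
Of cart_a, cart_b, cart_c, cart_d only 2 to 4 are there at a start; the rules pass over those that are not, and their reading is None.
At some moment in a run one of cart_a, cart_b, cart_c, cart_d may be knocked a few centimetres aside while the robot is not near it.
It also fails if it takes over 208 s, if anything falls off the work surface, if the arm or the gripper's body presses on something with over 40 N, if the wrist force passes 120 N, or if a joint passes its speed limit or range.

## Working session

There is one attempt and no reset: what is moved stays moved. The work goes in short steps, Python scripts to look and compute and a tool call to move; the robot and the scene stay as the last step left them, time stands still between calls to the robot, and variables do not carry over. Pictures are saved under pics/ and viewed, at most 14 in all, crops included, and the job is handed in when it is done.

Besides the shell and the picture viewer there is one more tool, called as name(argument=value, ...), one argument or row to a line, values as JSON. move_arm: Moves the arm, as the interface text tells. Its arguments: {"type":"object","properties":{"commands":{"type":"array"}},"required":["commands"]}

```bash
ls; mkdir -p pics; cat > h.py <<'E'
import numpy as np, cv2, pickle
from bench import env
from scipy.spatial.transform import Rotation as R
def snap(n,f=None):
    p=env.snapshot(n)
    if f: cv2.imwrite('pics/'+f,p["pixels"])
    return p
def ray(p,u,v):
    K=np.array(p["K"]);Rm=cv2.Rodrigues(np.array(p["rvec"],float))[0];t=np.array(p["tvec"],float).ravel()
    d=Rm.T@np.linalg.inv(K)@np.array([u,v,1.]);c=-Rm.T@t
    return c,d
def at(p,u,v,z):
    c,d=ray(p,u,v);return c+d*(z-c[2])/d[2]
def proj(p,X):
    return cv2.projectPoints(np.array(X,float).reshape(-1,3),np.array(p["rvec"],float),np.array(p["tvec"],float),np.array(p["K"],float),None)[0].reshape(-1,2)
E
python3 - <<'E'
from h import *
for n in("scene","top"):
    p=snap(n,n+"0.png")
    c,d=ray(p,256,192);print(n,c.round(3),d.round(2),p["K"][0][0])
    for k in ["centrifuge","latch_knob","lid_lip","catch_paddle","cart_a","tray","tray_label","scanner","cradle","dropper","jar","beaker","dish","tip_box","marker"]:
        for r in env.regions_of(k,p)[:4]:
            ys,xs=np.nonzero(r["mask"]);print(k,round(r["score"],2),r["box"],len(xs),xs.mean().round(1) if len(xs) else 0,ys.mean().round(1) if len(xs) else 0)
s=env.state();print(s["position"],s["eef_rot"],s["opening"],s["time"])
E
```

```text
pics
scene [1.252 0.688 0.949] [-0.58 -0.54 -0.61] 448.6503111001448
centrifuge 0.71 [234.1, 195.9, 113.2, 115.9] 8359 288.6 251.1
centrifuge 0.2 [234.3, 199.2, 112.5, 88.8] 5640 289.9 239.5
latch_knob 0.56 [143.4, 168.5, 75.7, 44.5] 1955 180.4 189.9
lid_lip 0.7 [234.0, 198.5, 115.1, 89.5] 5874 289.9 239.1
cart_a 0.49 [152.4, 130.9, 20.9, 27.1] 403 162.8 144.4
tray 0.81 [141.0, 165.2, 81.3, 48.5] 2126 180.3 190.0
tray_label 0.8 [143.2, 169.1, 75.6, 44.8] 2010 180.8 189.8
scanner 0.73 [228.3, 143.5, 44.2, 19.6] 467 248.8 156.7
scanner 0.57 [308.6, 319.7, 64.9, 30.8] 1190 342.6 337.8
scanner 0.49 [154.0, 131.9, 14.8, 27.1] 390 162.6 144.7
cradle 0.57 [188.8, 206.1, 49.2, 36.0] 755 217.5 225.6
dropper 0.76 [393.9, 287.0, 15.9, 20.4] 273 400.2 298.7
dropper 0.62 [180.8, 260.1, 11.0, 18.7] 209 184.4 268.9
jar 0.72 [131.3, 201.9, 17.6, 29.8] 423 137.8 218.7
jar 0.7 [189.6, 192.2, 42.5, 38.5] 669 207.7 214.2
beaker 0.96 [154.4, 130.9, 15.8, 30.3] 376 162.7 144.4
beaker 0.7 [189.1, 206.4, 50.2, 34.5] 717 217.6 225.2
dish 0.72 [262.1, 199.4, 17.2, 13.2] 182 269.9 205.6
dish 0.72 [130.3, 203.9
[... 929 characters left out ...]
43.9] 583 134.0 158.3
scanner 0.52 [168.4, 141.1, 76.2, 78.2] 5006 204.2 181.8
cradle 0.81 [279.2, 155.4, 26.6, 44.3] 642 291.2 179.3
cradle 0.5 [330.1, 147.4, 53.4, 75.7] 3225 357.8 188.8
dropper 0.42 [113.8, 208.8, 12.7, 14.5] 132 120.4 216.4
dropper 0.29 [328.9, 150.7, 56.5, 78.4] 3153 358.2 188.8
jar 0.56 [331.7, 116.3, 21.5, 19.9] 252 343.1 125.0
jar 0.49 [170.3, 143.1, 76.5, 79.6] 5356 205.3 181.2
beaker 0.73 [421.5, 208.0, 22.5, 19.9] 422 432.2 217.6
tip_box 0.87 [281.0, 93.9, 36.5, 29.8] 1081 297.8 109.2
marker 0.59 [185.0, 115.1, 33.1, 11.4] 121 200.5 120.3
[ 0.23695197 -0.52389387  0.21460617] [ 9.77526935e-01  2.10810556e-01 -4.98670106e-06  1.37243778e-05] 0.09210455101215305 1.6
```

```bash
python3 - <<'E'
from h import *
a=cv2.imread('pics/top0.png')[80:310,90:460];cv2.imwrite('pics/top0c.png',cv2.resize(a,(800,497),interpolation=cv2.INTER_CUBIC))
a=cv2.imread('pics/scene0.png')[110:370,100:430];cv2.imwrite('pics/scene0c.png',cv2.resize(a,(760,599),interpolation=cv2.INTER_CUBIC))
E
```

```text
(no output)
```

View pics/top0c.png

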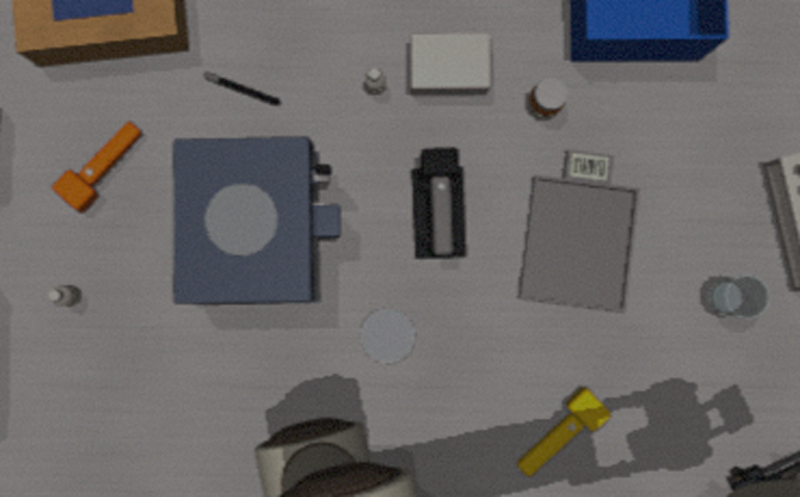

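View pics/scene0c.png

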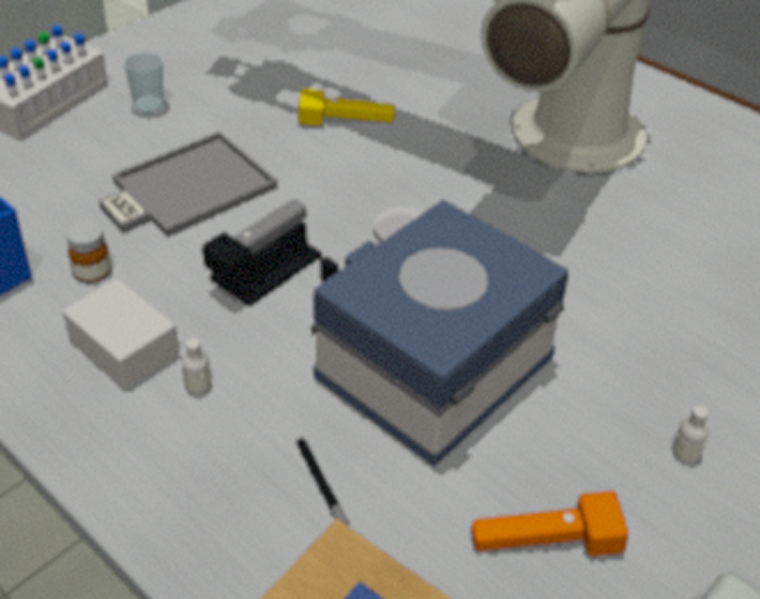

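The top view shows the blue-lidded centrifuge at about (205,182), with its knob at (239,160) and its lip at (242,182). Image up is world +x. There are three scanner-like things:
- Grey and black, in the black cradle, at (293,169).
- Orange, at (134,158).
- Yellow, at (352,278).

Only the one in the cradle fits the description, because orange and yellow are excluded. The enlarged crop confirms it.

```bash
cat > fit.py <<'E'
from h import *
from scipy.optimize import minimize
def hullmask(p,pts):
    m=np.zeros((384*4,512*4),np.uint8);q=proj(p,pts)
    cv2.fillConvexPoly(m,cv2.convexHull(((q+.5)*4).astype(np.int32)),1);return cv2.resize(m*255,(512,384),interpolation=cv2.INTER_AREA)/255.
def T(x,y,a,P):
    P=np.array(P,float);c,s=np.cos(a),np.sin(a)
    return np.c_[x+c*P[:,0]-s*P[:,1],y+s*P[:,0]+c*P[:,1],P[:,2]]
def box(x0,x1,y0,y1,z0,z1): return [[x,y,z] for x in(x0,x1) for y in(y0,y1) for z in(z0,z1)]
def fit(views,P,x0):
    f=lambda v:sum(np.abs(hullmask(p,T(*v,P))-m).sum() for p,m in views)
    best=None
    for s in(.01,.003):
        r=minimize(f,x0,method='Nelder-Mead',options=dict(initial_simplex=np.array(x0)+np.vstack([np.zeros(3),np.diag([s,s,s*8])]),xatol=1e-4,fatol=.1));x0=r.x
    return r.x,r.fun
E
python3 - <<'E'
from fit import *
pt=snap("top");ps=snap("scene")
def m(n,p,i=0): return env.regions_of(n,p)[i]["mask"].astype(float)
# centrifuge: lid in both views
for vs in ([pt],[ps],[pt,ps]):
    v,f=fit([(p,m("centrifuge",p)) for p in vs],box(-.115,.115,-.095,.095,0,.15),[.49,.13,0]);print("cent",v.round(4),f)
c=v
for vs in ([pt],[pt,ps]):
    v,f=fit([(p,m("tray",p)) for p in vs],box(-.095,.095,-.08,.08,0,.016),[.43,-.38,0]) ;print("tray",v.round(4),f)
v,f=fit([(pt,m("cradle",pt))],box(-.07,.07,-.04,.04,0,.02),[.46,-.16,0]);print("cradle",v.round(4),f)
def tri(a,b):
    c1,d1=ray(pt,*a);c2,d2=ray(ps,*b);A=np.c_[d1,-d2];s=np.linalg.lstsq(A,c2-c1,rcond=None)[0];return (c1+d1*s[0]).round(4),(c2+d2*s[1]).round(4)
print("knob",tri((238.9,159.6),(243.3,226.3)))
for k,P in dict(knob=[0,0,0.12],lip=[0,-.125,.108]).items():
    X=T(*c,[P]);print(k,X.round(4),proj(pt,X),proj(ps,X))
print("knob at z .12", at(pt,239.5,159.9,.125),"lip", at(pt,242,181.5,.115))
# blue lid colour orientation
im=pt["pixels"].astype(int);lid=((im[...,0]-im[...,2])>18).astype(np.uint8);lid[:, :150]=0;lid[:,260:]=0;lid[:135]=0;lid[225:]=0
lid=cv2.morphologyEx(lid,cv2.MORPH_OPEN,np.ones((13,13)));print(cv2.minAreaRect(cv2.findNonZero(lid)))
E
```

```text
cent [ 0.5507  0.1649 -0.0011] 264.3254901960784
cent [0.5493 0.1664 0.0163] 255.5490196078431
cent [0.5505 0.1656 0.0044] 563.3411764705882
tray [ 0.5264 -0.3257 -0.1279] 378.19607843137254
tray [ 0.5261 -0.3261 -0.1335] 672.8431372549019
cradle [ 0.5715 -0.1111 -0.6454] 781.7529411764706
knob (array([0.6185, 0.0557, 0.1374]), array([0.619 , 0.0553, 0.1374]))
knob [[0.5505 0.1656 0.12  ]] [[203.48307499 182.72130482]] [[290.64760776 238.69845528]]
lip [[0.5511 0.0406 0.108 ]] [[244.49514011 182.68728045]] [[256.60088152 220.17262594]]
knob at z .12 [0.61946029 0.05481205 0.125     ] lip [0.55412523 0.04787329 0.115     ]Traceback (most recent call last):
  File "<stdin>", line 19, in <module>
cv2.error: OpenCV(4.12.0) /io/opencv/modules/imgproc/src/convhull.cpp:143: error: (-215:Assertion failed) total >= 0 && (depth == CV_32F || depth == CV_32S) in function 'convexHull'
```

move_arm(
  commands=[
    [[0,0,0,8.1,0],[0,0,0,8.1,0],[0,0,0,8.1,0],[2.2,-3.6,0,0,0],[2.2,-3.6,0,0,0],[2.2,-3.6,0,0,0],[2.2,-3.6,0,0,0],[2.2,-3.6,0,0,0],[2.2,-3.6,0,0,0],[2.2,-3.6,0,0,0],[2.2,-3.6,0,0,0],[2.2,-3.6,0,0,0],[2.2,-3.6,0,0,0],[2.2,-3.6,0,0,0],[2.2,-3.6,0,0,0],[2.2,-3.6,0,0,0],[2.2,-3.6,0,0,0],[2.2,-3.6,0,0,0],[0,0,0,0,0]],
  ],
)

```text
time: 4.0
position: [0.568, 0.0203, 0.2145]
eef_rot: [1.0, 0.003, 0.0, -0.001]
wrist_force: [-0.7, 0.1, -0.1]
opening: 0.0004
finger_force: 0.0
```

move_arm(
  commands=[
    [[2.2,-3.0,0,0,0],[0,0,4,0,0],[0,0,3,0,0],[0,0,2,0,0],[0,0,1,0,0],[0,0,0,0,0]],
  ],
)

```text
time: 4.6
position: [0.5875, 0.046, 0.1133]
eef_rot: [1.0, 0.0, -0.001, -0.0]
wrist_force: [-0.8, -0.8, -0.1]
opening: 0.0004
finger_force: 0.0
```

move_arm(
  commands=[
    [[1,0,0,0,0],[0.5,0,0,0,0],[0.5,0,0,0,0],[0.5,0,0,0,0],[0.5,0,0,0,0],[0.5,0,0,0,0]],
  ],
)

```text
time: 5.2
position: [0.6242, 0.0464, 0.115]
eef_rot: [1.0, 0.0, 0.0, 0.0]
wrist_force: [-2.2, -0.5, 1.0]
opening: 0.0002
finger_force: 1.2
```

```bash
python3 - <<'E'
from h import *
p=snap("scene","s1.png");q=snap("top","t1.png")
a=p["pixels"][180:280,190:340];b=q["pixels"][120:220,160:310]
cv2.imwrite('pics/c1.png',np.vstack([cv2.resize(x,(450,300),interpolation=cv2.INTER_CUBIC) for x in(a,b)]))
E
```

```text
(no output)
```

View pics/c1.png

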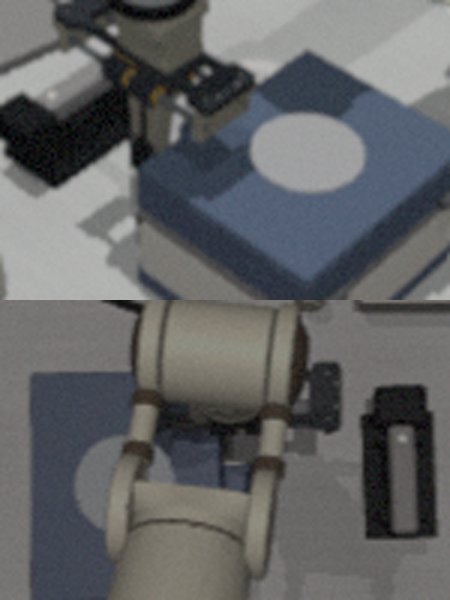

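move_arm(
  commands=[
    [[0.4,0,0,0,0],[0.3,0,0,0,0],[0.2,0,0,0,0],[0,0,0,0,0]],
  ],
)

```text
time: 5.7
position: [0.6305, 0.0465, 0.1141]
eef_rot: [1.0, 0.001, -0.003, -0.0]
wrist_force: [-9.4, -0.9, 5.2]
opening: 0.0009
finger_force: 4.5
```

move_arm(
  commands=[
    [[-1,0,0,0,0],[-0.5,0,-4,0,0],[0,0,-4,0,0],[0,4,-1,-8.18,0],[0,4,0,-8.18,30],[0,4,0,-8.18,60],[0,4,0,-8.18,100],[0,0,0,-8.18,100],[0,0,0,-8.18,100],[0,0,0,-8.18,100],[0,0,0,-8.18,100],[0,0,0,-8.18,100],[0,0,0,-8.18,100],[0,0,0,-8.18,100],[0,0,0,0,100]],
  ],
)

```text
time: 7.2
position: [0.6517, -0.1081, 0.2045]
eef_rot: [0.707, 0.707, 0.0, 0.0]
wrist_force: [0.4, -0.9, -0.0]
opening: 0.0863
finger_force: 0.0
```

```bash
python3 - <<'E'
from h import *
s=env.state();print(s["position"],s["eef_rot"],s["joint_positions"])
q=snap("top","t2.png");p=snap("scene","s2.png")
for n,v in(("top",q),("scene",p)):
  for k in("latch_knob","lid_lip"):
    for r in env.regions_of(k,v)[:2]: print(n,k,r["score"],r["box"])
cv2.imwrite('pics/c2.png',np.hstack([cv2.resize(q["pixels"][125:225,150:260],(440,400),interpolation=cv2.INTER_CUBIC),cv2.resize(p["pixels"][190:290,230:320],(360,400),interpolation=cv2.INTER_CUBIC)]))
E
```

```text
[ 0.65169855 -0.10805917  0.20454945] [7.06878135e-01 7.07335174e-01 2.91290501e-04 4.11819745e-04] [-3.46919136e-01  3.83320006e-01  1.34603097e+00  1.80393228e-04
  1.41124867e+00 -3.47594058e-01]
top latch_knob 0.48 [235.5, 146.6, 8.5, 8.2]
top latch_knob 0.43 [261.1, 111.1, 6.1, 12.6]
top lid_lip 0.94 [169.9, 142.3, 75.6, 78.2]
top lid_lip 0.68 [235.6, 146.2, 7.5, 8.1]
scene latch_knob 0.67 [153.1, 128.9, 14.2, 23.1]
scene latch_knob 0.56 [230.1, 226.7, 10.2, 20.5]
scene lid_lip 0.81 [233.5, 198.5, 113.2, 90.8]
```

View pics/c2.png

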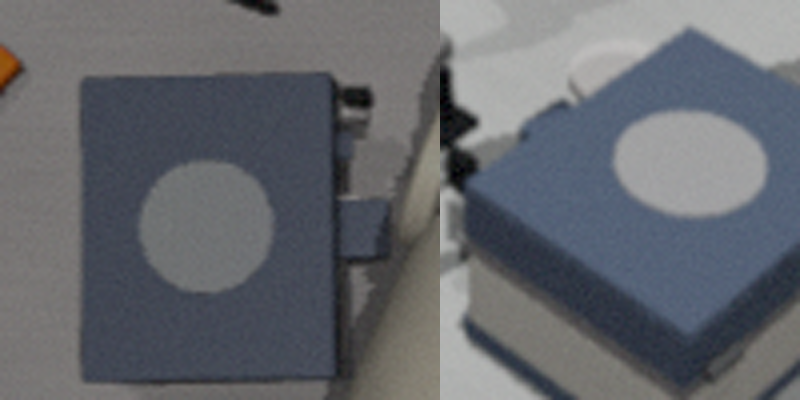

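The knob has moved from row 160 to row 151 (about 29 mm), so the latch is open. The lip spans columns 234 to 247 and rows 175 to 190.5.

```bash
python3 - <<'E'
from h import *
q=snap("top")
g=q["pixels"][160:210,225:260].astype(int);b=(g[...,0]-g[...,2])
print(at(q,247.3,182.7,.115),at(q,247.3,175,.115),at(q,247.3,190.4,.115))
# front edge of lid top
print(at(q,233,182,.15), at(q,170,144,.15),at(q,170,220,.15),at(q,233,144,.15),at(q,233,220,.15))
print(b[22,:])
E
```

```text
[0.55034095 0.0315977  0.115     ] [0.57407765 0.03156879 0.115     ] [0.52665894 0.03162654 0.115     ]
[0.54940108 0.07240195 0.15      ] [0.66540302 0.262695   0.15      ] [0.43675574 0.2603223  0.15      ] [0.663979   0.07250735 0.15      ] [0.43612147 0.07229774 0.15      ]
[ 16  16  19  16  16  17  18  19  16   6  10  16  18  17  22  16  14  19
  17  16  12  10  -1   2  -9 -13 -12 -11 -13 -14 -13 -12 -12 -11 -12]
```

move_arm(
  commands=[
    [[3.1,-2,0,0,100],[3.1,-2,0,0,100],[3.1,-2,0,0,100],[3.1,-2,0,0,100],[3.1,-2.1,0,0,100],[0,0,3,0,100],[0,0,3,0,100],[0,0,0,0,100]],
  ],
)

```text
time: 8.35
position: [0.5469, 0.0477, 0.1405]
eef_rot: [0.707, 0.707, -0.002, -0.003]
wrist_force: [-1.1, -0.4, -0.7]
opening: 0.0921
finger_force: 0.0
```

move_arm(
  commands=[
    [[0,0,2,0,100],[0,0,2,0,100],[0,0,1.4,0,100],[0,0,0,0,100],[0,0,0,0,45],[0,0,0,0,45],[0,0,0,0,40],[0,0,0,0,40],[0,0,0,0,40]],
  ],
)

```text
time: 9.25
position: [0.5519, 0.0469, 0.0915]
eef_rot: [0.707, 0.707, 0.002, 0.002]
wrist_force: [10.7, 1.3, -5.2]
opening: 0.0541
finger_force: 5.5
```

move_arm(
  commands=[
    [[0,0,0,0,30],[0,0,0,0,30],[0,0,0,0,30]],
  ],
)

```text
time: 9.55
position: [0.5544, 0.0469, 0.0917]
eef_rot: [0.707, 0.707, 0.004, 0.004]
wrist_force: [12.6, 0.8, -8.2]
opening: 0.0464
finger_force: 30.0
```

move_arm(
  commands=[
    [[0,0.4,0,0,30],[0,0,-1.0,0,30],[0.05,0,-1.0,0,30],[0.1,0,-1.0,0,30],[0.2,0,-1.0,0,30],[0,0,0,0,30]],
  ],
)

```text
time: 10.15
position: [0.5536, 0.0511, 0.1319]
eef_rot: [0.707, 0.707, -0.0, -0.001]
wrist_force: [-2.5, 3.1, -0.2]
opening: 0.0454
finger_force: 30.0
```

move_arm(
  commands=[
    [[0.15,0,-0.6,0,30],[0.15,0,-0.5,0,30],[0,0,0,0,30]],
  ],
)

```text
time: 10.45
position: [0.5535, 0.0535, 0.1421]
eef_rot: [0.707, 0.707, -0.001, -0.0]
wrist_force: [-3.9, 1.5, -0.1]
opening: 0.0457
finger_force: 30.0
```

move_arm(
  commands=[
    [[0.1,0,-0.4,0,30],[0,0,-0.2,0,30],[0,0,0,0,30]],
  ],
)

```text
time: 10.75
position: [0.5535, 0.0548, 0.1467]
eef_rot: [0.707, 0.707, -0.0, -0.001]
wrist_force: [-1.7, 1.8, -9.3]
opening: 0.0455
finger_force: 30.0
```

move_arm(
  commands=[
    [[0,0,0.2,0,30],[0,0,0,0,100],[0,0,0,0,100],[0,0,0,0,100],[0,0,0,0,100],[0,0,-2,0,100],[0,0,-3,0,100],[-4,0,-2,0,50],[-4,0,0,0,0],[-4,0,0,0,0],[-4,0,0,0,0],[-4,0,0,0,0],[0,0,0,0,0]],
  ],
)

```text
time: 12.05
position: [0.5542, -0.1501, 0.216]
eef_rot: [0.709, 0.705, -0.0, 0.001]
wrist_force: [-0.2, -0.0, 0.1]
opening: 0.0462
finger_force: 0.0
```

```bash
python3 - <<'E'
from h import *
q=snap("top","t3.png");p=snap("scene","s3.png")
for n,v in(("top",q),("scene",p)):
  for k in("catch_paddle","lid_lip"):
    for r in env.regions_of(k,v)[:2]: print(n,k,r["score"],r["box"])
cv2.imwrite('pics/c3.png',np.hstack([cv2.resize(q["pixels"][135:205,220:290],(500,500),interpolation=cv2.INTER_CUBIC),cv2.resize(p["pixels"][170:300,230:310],(300,500),interpolation=cv2.INTER_CUBIC)]))
E
```

```text
top catch_paddle 0.68 [331.8, 147.8, 53.3, 77.2]
top lid_lip 0.88 [165.1, 141.9, 82.6, 80.8]
top lid_lip 0.32 [283.2, 147.9, 17.0, 51.4]
scene catch_paddle 0.54 [232.6, 184.6, 120.1, 127.1]
scene catch_paddle 0.41 [234.6, 188.7, 116.8, 99.8]
scene lid_lip 0.98 [237.5, 188.7, 114.9, 100.5]
```

View pics/c3.png

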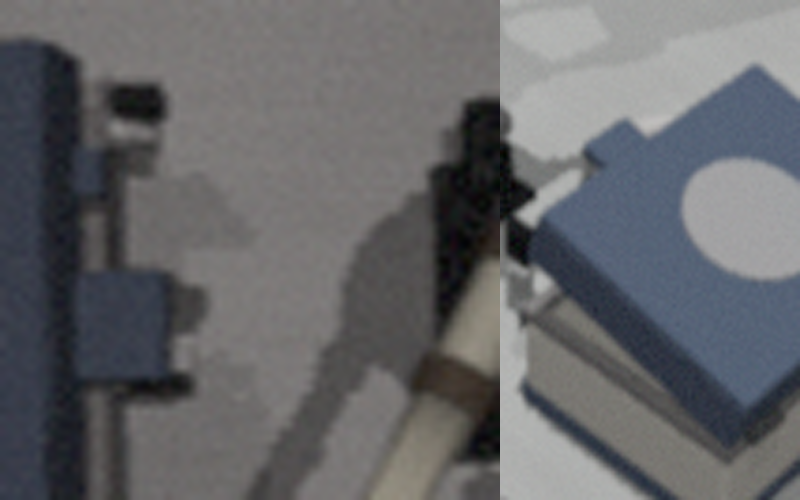

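```bash
python3 - <<'E'
from h import *
q=snap("top")
f=lambda a,b:(220+a/7.143,135+b/7.143)
for n,(a,b),z in [("pad tip",(193,383),.076),("pad -xface",(180,395),.076),("pad -xface low",(180,395),.05),("pad +x",(180,373),.076),("lip tip -x",(165,378),.165),("lip tip +x",(165,270),.165),("strap",(208,305),.1),("knob",(135,103),.139)]:
    print(n,f(a,b),at(q,*f(a,b),z).round(4))
print(q["pixels"][184:193,240:252].sum(2))
E
```

```text
pad tip (247.0194596108078, 188.61892762144757) [0.5352 0.0347 0.076 ]
pad -xface (245.1994960100798, 190.29889402211955) [0.5299 0.0404 0.076 ]
pad -xface low (245.1994960100798, 190.29889402211955) [0.5319 0.042  0.05  ]
pad +x (245.1994960100798, 187.21895562088758) [0.5397 0.0404 0.076 ]
lip tip -x (243.0995380092398, 187.91894162116756) [0.5303 0.0412 0.165 ]
lip tip +x (243.0995380092398, 172.7992440151197) [0.5751 0.0412 0.165 ]
strap (249.11941761164778, 177.69914601707967) [0.5673 0.0268 0.1   ]
knob (238.89962200755986, 149.41971160576787) [0.6493 0.0556 0.139 ]
[[202 195 171 175 285 362 334 328 357 341 336 334]
 [206 200 185 188 295 351 332 300 327 324 323 332]
 [196 185 180 174 273 341 314 307 316 326 314 312]
 [185 168 153 137 148 173 217 295 321 328 331 320]
 [ 61  72  83  81  85  73 152 256 325 323 320 315]
 [ 36  65  75  67 105  93 145 260 314 328 316 319]
 [122 132 144 141 167 168 217 283 309 309 312 320]
 [235 235 231 236 266 321 310 324 316 322 322 316]
 [329 315 320 317 321 329 331 320 320 322 314 324]]
```

The top view shows the black paddle at (245,188.6). Its -x face is flush with the lip's -x edge, and its tip sticks out about 5 mm past the raised lip. The grey strap is at (248,178). A vertical closed finger just in front of the lip can therefore catch the blade's tip. I'll touch the lip tip first to get y exactly.

move_arm(
  commands=[
    [[4,0,0,0,0],[4,-0.2,0,0,0],[4,-0.2,0,0,0],[4,0,2,0,0],[1,0,2.6,0,0],[0,0,2,0,0],[0,0,0,0,0],[0,0,0,0,0]],
  ],
)

```text
time: 13.2
position: [0.5502, 0.0249, 0.15]
eef_rot: [0.707, 0.707, -0.0, -0.0]
wrist_force: [-0.0, -0.5, 0.1]
opening: 0.0004
finger_force: 0.0
```

move_arm(
  commands=[
    [[0.3,0,0,0,0],[0.3,0,0,0,0],[0,0,0,0,0]],
  ],
)

```text
time: 13.5
position: [0.5513, 0.0289, 0.1512]
eef_rot: [0.707, 0.707, -0.0, 0.002]
wrist_force: [-0.1, -5.9, 0.8]
opening: 0.0001
finger_force: 2.6
```

move_arm(
  commands=[
    [[0.2,0,0,0,0],[0,0,0,0,0]],
  ],
)

```text
time: 13.7
position: [0.5513, 0.0292, 0.1513]
eef_rot: [0.707, 0.707, -0.001, 0.003]
wrist_force: [-1.7, -10.3, 2.1]
opening: 0.0006
finger_force: 5.2
```

move_arm(
  commands=[
    [[0.2,0,0,0,0],[0,0,0,0,0]],
  ],
)

```text
time: 13.9
position: [0.5514, 0.0294, 0.1514]
eef_rot: [0.707, 0.707, -0.003, 0.004]
wrist_force: [-1.4, -15.1, 0.9]
opening: 0.0005
finger_force: 8.1
```

move_arm(
  commands=[
    [[-0.7,0,0,0,0],[0,-2.5,0,0,0],[0,-2.3,0,0,0],[0,0,3,0,0],[0,0,3,0,0],[0,0,3,0,0],[0,0,0.3,0,0],[0,0,0,0,0]],
  ],
)

```text
time: 14.7
position: [0.5005, 0.028, 0.0559]
eef_rot: [0.707, 0.707, -0.001, -0.002]
wrist_force: [-6.7, 0.9, -4.3]
opening: 0.0004
finger_force: 2.8
```

move_arm(
  commands=[
    [[0,0.5,0,0,0],[0,0.4,0,0,0],[0,0.4,0,0,0],[0,0,0,0,0]],
  ],
)

```text
time: 15.1
position: [0.4993, 0.0273, 0.0507]
eef_rot: [0.706, 0.708, -0.013, -0.013]
wrist_force: [-45.1, -12.2, 1.6]
opening: 0.0006
finger_force: 22.6
```

move_arm(
  commands=[
    [[0,0.4,0,0,0],[0,0.4,0,0,0],[0,0,0,0,0]],
  ],
)

```text
time: 15.4
position: [0.4984, 0.0268, 0.0468]
eef_rot: [0.705, 0.708, -0.021, -0.02]
wrist_force: [-66.1, -20.6, 3.1]
opening: 0.0005
finger_force: 33.2
```

move_arm(
  commands=[
    [[0,-1,0,0,0],[0,-1.2,0,0,0],[0,0,0,0,0]],
  ],
)

```text
time: 15.7
position: [0.5015, 0.0276, 0.058]
eef_rot: [0.707, 0.707, 0.001, 0.001]
wrist_force: [0.4, 0.8, 0.1]
opening: 0.0006
finger_force: 0.0
```

```bash
python3 - <<'E'
from h import *
q=snap("top","t4.png");p=snap("scene","s4.png")
cv2.imwrite('pics/c4.png',np.hstack([cv2.resize(q["pixels"][135:235,200:280],(400,500),interpolation=cv2.INTER_CUBIC),cv2.resize(p["pixels"][130:250,200:296],(400,500),interpolation=cv2.INTER_CUBIC)]))
s=env.state();print(s["position"],s["wrist_force"],s["joint_positions"])
E
```

```text
[0.50367784 0.02733005 0.05886127] [0.70810778 0.28366681 0.53988688] [-1.86093646e-01  1.57676015e-01  1.92995618e+00  5.34979775e-04
  1.04873949e+00 -1.86661875e-01]
```

View pics/c4.png

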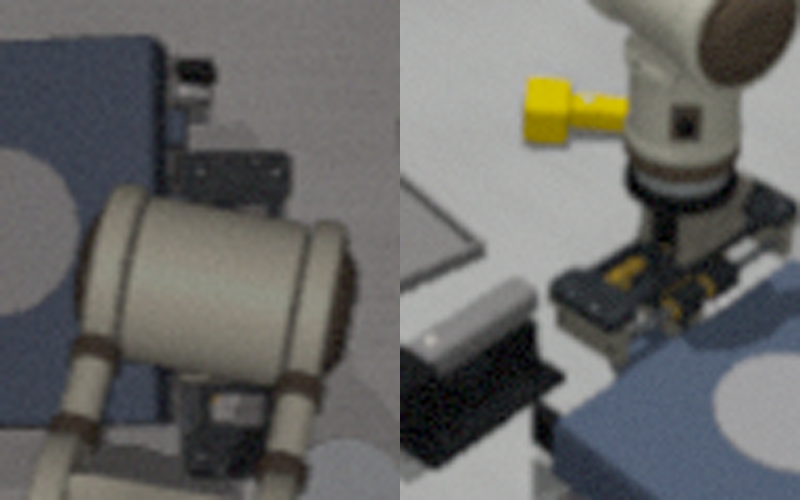

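move_arm(
  commands=[
    [[0,-0.5,-2,0,0],[0,0,-4,0,0],[0,0,-4,0,0],[0,0,-5,0,0],[0,0,-5,0,0],[0,0,-5,0,0],[0,0,0,0,0]],
  ],
)

```text
time: 16.5
position: [0.5011, 0.027, 0.3172]
eef_rot: [0.707, 0.707, 0.005, 0.008]
wrist_force: [-0.3, -0.4, 0.8]
opening: 0.0003
finger_force: 0.0
```

move_arm(
  commands=[
    [[4,-2.7,0,0,0],[4,-2.7,0,0,0],[4,-2.7,0,0,0],[4,-2.7,0,0,0],[4,-2.7,0,0,0],[4,-2.7,0,0,0],[4,-2.7,0,0,0],[4,-2.7,0,0,0],[4,-2.7,0,0,0],[4,-2.7,0,0,0],[4,-2.7,0,0,0],[4,-2.7,0,0,0],[4,-2.7,0,0,0],[4,-2.7,0,0,0],[4,-2.7,0,0,0],[4,-2.7,0,0,0],[4,-2.7,0,0,0],[4,-2.7,0,0,0],[0,0,0,0,0],[0,0,0,0,0]],
  ],
)

```text
time: 18.5
position: [0.0091, 0.7481, 0.3049]
eef_rot: [0.706, 0.708, -0.0, 0.0]
wrist_force: [0.3, -0.9, 0.1]
opening: 0.0005
finger_force: 0.0
```

```bash
python3 - <<'E'
from h import *
q=snap("top","t5.png");p=snap("scene","s5.png")
s=env.state();print(s["time"],s["position"],s["eef_rot"],s["joint_positions"])
for n,v in(("top",q),("scene",p)):
  for k in("catch_paddle","lid_lip","latch_knob"):
    for r in env.regions_of(k,v)[:2]: print(n,k,r["score"],r["box"])
cv2.imwrite('pics/c5.png',np.hstack([cv2.resize(q["pixels"][135:205,220:290],(500,500),interpolation=cv2.INTER_CUBIC),cv2.resize(p["pixels"][170:300,230:310],(300,500),interpolation=cv2.INTER_CUBIC)]))
E
```

```text
18.6 [0.01064429 0.74720442 0.30780762] [ 7.07194997e-01  7.07018004e-01  7.92708830e-04 -3.87478409e-04] [ 1.39552620e+00  5.94091273e-01  8.61491720e-01 -2.75253773e-04
  1.68426629e+00  1.39574510e+00]
top catch_paddle 0.29 [333.4, 116.7, 18.6, 18.0]
top lid_lip 0.71 [166.5, 142.7, 80.7, 78.1]
top latch_knob 0.72 [258.5, 226.3, 23.7, 19.4]
top latch_knob 0.64 [235.3, 150.2, 10.4, 6.8]
scene catch_paddle 0.38 [139.7, 167.1, 80.7, 45.1]
scene lid_lip 0.82 [236.4, 195.8, 110.6, 90.1]
scene lid_lip 0.38 [229.6, 189.6, 117.0, 123.6]
scene latch_knob 0.72 [228.8, 226.0, 8.3, 24.3]
```

View pics/c5.png

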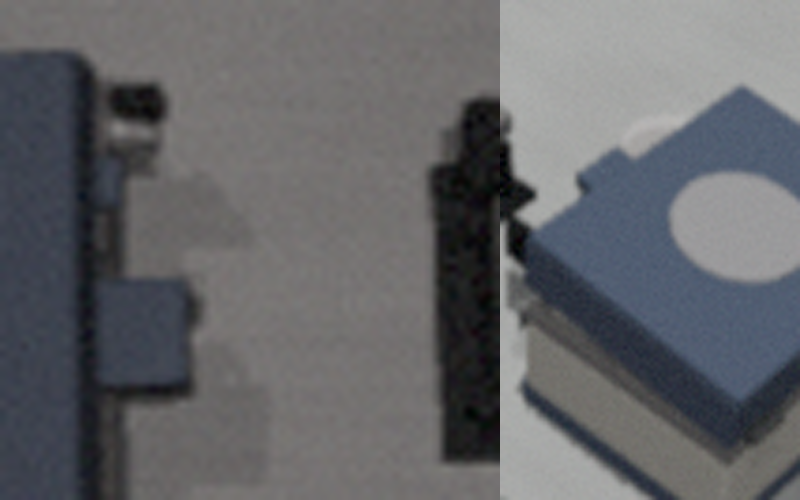

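move_arm(
  commands=[
    [[4,0,0,0,0],[4,0,0,0,0],[4,0,0,0,0],[4,0,0,0,0],[4,0,0,0,0],[0,0,0,0,0]],
  ],
)

```text
time: 19.5
position: [0.0098, 0.87, 0.2811]
eef_rot: [0.707, 0.707, 0.018, -0.018]
wrist_force: [0.3, 0.2, -0.8]
opening: 0.0006
finger_force: 0.0
```

```bash
python3 - <<'E'
from h import *
s=env.state();print(s["time"],s["position"],s["eef_rot"],s["joint_positions"]);print(R.from_quat(s["eef_rot"]).as_matrix().round(3))
E
```

```text
19.5 [0.00978531 0.87004237 0.28112804] [ 0.70687888  0.70687243  0.01800195 -0.01815351] [1.4183281  1.06465344 0.18654317 0.00827255 1.83987484 1.42073794]
[[ 0.     1.    -0.   ]
 [ 0.999 -0.     0.051]
 [ 0.051 -0.    -0.999]]
```

move_arm(
  commands=[
    [[5,0,0,0,0],[5,0,0,0,0],[5,0,0,0,0],[5,0,0,0,0],[0,0,0,0,0]],
  ],
)

```text
time: 20.0
position: [0.0083, 0.9229, 0.2577]
eef_rot: [0.704, 0.704, 0.066, -0.065]
wrist_force: [-0.4, 0.4, 1.2]
opening: 0.0007
finger_force: 0.0
```

```bash
python3 - <<'E'
from h import *
s=env.state();print(s["time"],s["position"],s["eef_rot"],s["joint_positions"]);print(R.from_quat(s["eef_rot"]).as_matrix().round(3))
E
```

```text
20.0 [0.00827367 0.92291097 0.2577164 ] [ 0.70399534  0.70411282  0.0663505  -0.06490998] [1.42264666 1.0993549  0.18465561 0.0254277  1.67334913 1.42741978]
[[-0.     1.     0.002]
 [ 0.983 -0.     0.185]
 [ 0.185  0.002 -0.983]]
```

move_arm(
  commands=[
    [[5,0,0,0,0],[5,0,0,0,0],[5,0,0,0,0],[5,0,0,0,0],[5,0,0,0,0],[5,0,0,0,0],[5,0,0,0,0],[5,0,0,0,0],[0,0,0,0,0]],
  ],
)

```text
time: 20.9
position: [0.0058, 1.0051, 0.2859]
eef_rot: [0.689, 0.689, 0.161, -0.158]
wrist_force: [-0.3, -0.2, -0.1]
opening: 0.0006
finger_force: 0.0
```

```bash
python3 - <<'E'
from h import *
s=env.state();print(s["time"],s["position"],s["eef_rot"],s["joint_positions"]);print(R.from_quat(s["eef_rot"]).as_matrix().round(3))
E
```

```text
20.9 [0.00583958 1.00514126 0.28586717] [ 0.6886218   0.68896265  0.16135216 -0.15841704] [1.42615813 1.09939441 0.18309757 0.06044619 1.40685147 1.42951868]
[[-0.001  1.     0.004]
 [ 0.898 -0.     0.441]
 [ 0.441  0.004 -0.898]]
```

move_arm(
  commands=[
    [[5,0,0,0,0],[5,0,0,0,0],[5,0,0,0,0],[5,0,0,0,0],[5,0,0,0,0],[5,0,0,0,0],[5,0,0,0,0],[5,0,0,0,0],[0,0,0,0,0]],
  ],
)

```text
time: 21.8
position: [0.0038, 1.0502, 0.3976]
eef_rot: [0.662, 0.663, 0.249, -0.245]
wrist_force: [0.0, -0.9, 0.3]
opening: 0.0005
finger_force: 0.0
```

move_arm(
  commands=[
    [[-4,0,0,0,0],[-4,0,0,0,0],[0,0,0,0,0]],
  ],
)

```text
time: 22.1
position: [0.0034, 1.0056, 0.3392]
eef_rot: [0.667, 0.667, 0.236, -0.236]
wrist_force: [0.1, 0.7, -3.8]
opening: 0.0007
finger_force: 0.0
```

```bash
python3 - <<'E'
from h import *
s=env.state();print(s["time"],s["position"],s["eef_rot"],s["joint_positions"]);print(R.from_quat(s["eef_rot"]).as_matrix().round(3))
E
```

```text
22.1 [0.00336889 1.00564138 0.33918521] [ 0.66657398  0.66685809  0.23560213 -0.23552293] [1.41677247 0.78776741 0.65358536 0.11271715 1.029617   1.39192151]
[[-0.     1.    -0.   ]
 [ 0.778  0.     0.628]
 [ 0.628  0.    -0.778]]
```

move_arm(
  commands=[
    [[-1.62,4.3,-1.31,0,0],[-1.62,4.3,-1.31,0,0],[-1.62,4.3,-1.31,0,0],[-1.62,4.3,-1.31,0,0],[-1.62,4.3,-1.31,0,0],[-1.62,4.3,-1.31,0,0],[-1.62,4.3,-1.31,0,0],[-1.62,4.3,-1.31,0,0],[-1.62,4.3,-1.31,0,0],[-1.62,4.3,-1.31,0,0],[-1.62,4.3,-1.31,0,0],[-1.62,4.3,-1.31,0,0],[0,0,0,0,0]],
  ],
)

```text
time: 23.4
position: [0.5298, 0.7595, 0.3568]
eef_rot: [0.664, 0.661, 0.25, -0.242]
wrist_force: [-0.3, -0.3, -0.3]
opening: 0.0005
finger_force: 0.0
```

move_arm(
  commands=[
    [[-3.5,0,-2.83,0,0],[-3.5,0,-2.83,0,0],[-3.5,0,-2.83,0,0],[-3.5,0,-2.83,0,0],[-3.5,0,-2.83,0,0],[-3.5,0,-2.83,0,0],[0,0,0,0,0]],
  ],
)

```text
time: 24.1
position: [0.5237, 0.4896, 0.3499]
eef_rot: [0.663, 0.663, 0.249, -0.242]
wrist_force: [0.4, 0.6, 0.3]
opening: 0.0006
finger_force: 0.0
```

```bash
python3 - <<'E'
from h import *
s=env.state();print(s["time"],s["position"],s["eef_rot"],s["joint_positions"]);print(R.from_quat(s["eef_rot"]).as_matrix().round(3))
E
```

```text
24.1 [0.52368872 0.48960451 0.3498619 ] [ 0.6633758   0.66291785  0.24907963 -0.24172671] [0.28916163 0.16727236 1.47366844 0.69591904 1.32028418 0.17370017]
[[-0.003  1.     0.01 ]
 [ 0.759 -0.004  0.651]
 [ 0.651  0.01  -0.759]]
```

move_arm(
  commands=[
    [[-3.49,0,-2.99,0,0],[-3.49,0,-2.99,0,0],[-3.49,0,-2.99,0,0],[-3.49,0,-2.99,0,0],[-3.49,0,-2.99,0,0],[-3.49,0,-2.99,0,0],[-3.49,0,-2.99,0,0],[-3.49,0,-2.99,0,0],[-3.49,0,-2.99,0,0],[-3.49,0,-2.99,0,0],[-3.49,0,-2.99,0,0],[-3.49,0,-2.99,0,0],[0,0,0,0,0]],
  ],
)

```text
time: 25.4
position: [0.5227, -0.064, 0.3477]
eef_rot: [0.664, 0.663, 0.247, -0.241]
wrist_force: [0.1, 0.8, 0.2]
opening: 0.0005
finger_force: 0.0
```

```bash
python3 - <<'E'
from h import *
s=env.state();print(s["time"],s["position"],s["eef_rot"],s["joint_positions"]);print(R.from_quat(s["eef_rot"]).as_matrix().round(3))
E
```

```text
25.4 [ 0.52267647 -0.06403604  0.34769893] [ 0.66444633  0.66289385  0.24691497 -0.24107221] [-0.688666    0.15765004  1.48692285  0.5694498   1.92601919 -0.60234927]
[[-0.001  1.     0.009]
 [ 0.762 -0.005  0.648]
 [ 0.648  0.007 -0.762]]
```

move_arm(
  commands=[
    [[-2.1,0.2,3.86,0,0],[-2.1,0.2,3.86,0,0],[-2.1,0.2,3.86,0,0],[-2.1,0.2,3.86,0,0],[-2.1,0.2,3.86,0,0],[-2.1,0.2,3.86,0,0],[0,0,0,0,0]],
  ],
)

```text
time: 26.1
position: [0.5318, -0.0006, 0.0851]
eef_rot: [0.662, 0.663, 0.245, -0.248]
wrist_force: [-0.8, 0.4, 0.7]
opening: -0.0002
finger_force: 0.0
```

move_arm(
  commands=[
    [[1.1,0,1.02,0,0],[1.1,0,1.02,0,0],[1.1,0,1.02,0,0],[0,0,0,0,0]],
  ],
)

```text
time: 26.5
position: [0.5339, 0.0431, 0.0885]
eef_rot: [0.662, 0.665, 0.247, -0.243]
wrist_force: [-0.9, 0.3, -0.2]
opening: 0.0002
finger_force: 0.0
```

move_arm(
  commands=[
    [[0.65,0,-0.76,0,0],[0.65,0,-0.76,0,0],[0.65,0,-0.76,0,0],[0,0,0,0,0]],
  ],
)

```text
time: 26.9
position: [0.5344, 0.0402, 0.1187]
eef_rot: [0.663, 0.664, 0.247, -0.242]
wrist_force: [0.1, -0.7, -0.1]
opening: 0.0006
finger_force: 0.4
```

move_arm(
  commands=[
    [[0.65,0,-0.76,0,0],[0.65,0,-0.76,0,0],[0,0,0,0,0]],
  ],
)

```text
time: 27.2
position: [0.5339, 0.0409, 0.1385]
eef_rot: [0.662, 0.664, 0.247, -0.243]
wrist_force: [0.1, -1.4, 0.2]
opening: 0.0006
finger_force: 0.5
```

move_arm(
  commands=[
    [[0.26,0,-0.3,0,0],[0,0,0,0,0]],
  ],
)

```text
time: 27.4
position: [0.5335, 0.0412, 0.1412]
eef_rot: [0.663, 0.664, 0.247, -0.244]
wrist_force: [0.7, -1.7, -1.3]
opening: 0.0003
finger_force: 1.1
```

move_arm(
  commands=[
    [[0.26,0,-0.3,0,0],[0,0,0,0,0]],
  ],
)

```text
time: 27.6
position: [0.5328, 0.0406, 0.1437]
eef_rot: [0.663, 0.664, 0.246, -0.244]
wrist_force: [1.3, -4.4, -8.9]
opening: 0.0006
finger_force: 4.7
```

move_arm(
  commands=[
    [[0.26,0,-0.3,0,0],[0,0,0,0,0]],
  ],
)

```text
time: 27.8
position: [0.532, 0.0401, 0.1461]
eef_rot: [0.664, 0.664, 0.244, -0.244]
wrist_force: [0.1, -6.2, -17.1]
opening: 0.0007
finger_force: 11.4
```

```bash
python3 - <<'E'
from h import *
q=snap("top","t6.png");p=snap("scene","s6.png")
cv2.imwrite('pics/c6.png',np.hstack([cv2.resize(q["pixels"][135:205,220:290],(500,500),interpolation=cv2.INTER_CUBIC),cv2.resize(p["pixels"][170:300,230:310],(300,500),interpolation=cv2.INTER_CUBIC)]))
E
```

```text
(no output)
```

View pics/c6.png

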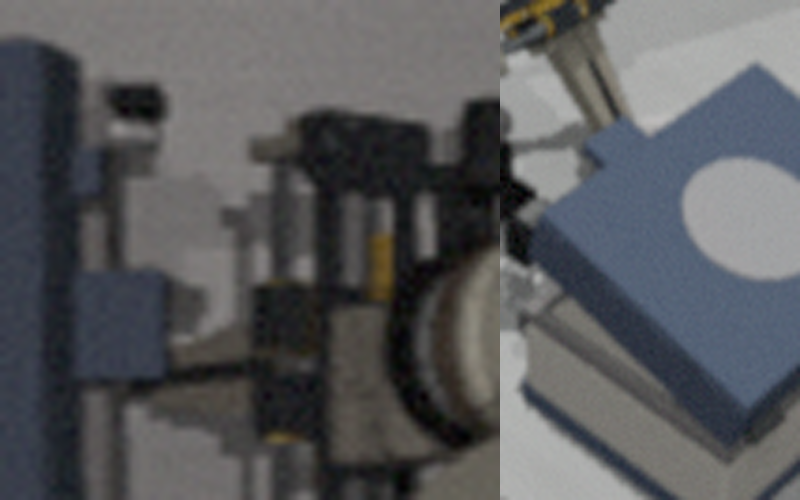

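move_arm(
  commands=[
    [[-0.32,0,0.38,0,0],[0,-1.4,0,0,0],[0,-1.4,0,0,0],[-1.71,0,2.22,0,0],[-1.71,0,2.22,0,0],[-1.71,0,2.22,0,0],[0,0,0,0,0],[0,0,0,0,0]],
  ],
)

```text
time: 28.7
position: [0.5061, 0.0463, 0.0611]
eef_rot: [0.662, 0.663, 0.248, -0.245]
wrist_force: [-0.3, -0.3, 0.5]
opening: 0.0003
finger_force: 0.0
```

move_arm(
  commands=[
    [[0,0.4,0,0,0],[0,0.3,0,0,0],[0,0.3,0,0,0],[0,0,0,0,0]],
  ],
)

```text
time: 29.1
position: [0.5165, 0.0455, 0.0606]
eef_rot: [0.663, 0.664, 0.247, -0.243]
wrist_force: [0.2, -0.2, -1.0]
opening: 0.0004
finger_force: 0.0
```

move_arm(
  commands=[
    [[0,0.4,0,0,0],[0,0.4,0,0,0],[0,0.4,0,0,0],[0,0,0,0,0]],
  ],
)

```text
time: 29.5
position: [0.5281, 0.0458, 0.0599]
eef_rot: [0.663, 0.664, 0.247, -0.244]
wrist_force: [-0.5, 0.4, 0.5]
opening: 0.0002
finger_force: 0.1
```

move_arm(
  commands=[
    [[0,0.4,0,0,0],[0,0.4,0,0,0],[0,0,0,0,0]],
  ],
)

```text
time: 29.8
position: [0.5362, 0.0458, 0.0599]
eef_rot: [0.663, 0.664, 0.247, -0.244]
wrist_force: [-0.9, 0.4, 0.3]
opening: 0.0007
finger_force: 0.1
```

move_arm(
  commands=[
    [[0,0.3,0,0,0],[0,0.3,0,0,0],[0,0,0,0,0]],
  ],
)

```text
time: 30.1
position: [0.5421, 0.0457, 0.0599]
eef_rot: [0.663, 0.664, 0.247, -0.244]
wrist_force: [0.2, 0.5, -0.8]
opening: 0.0006
finger_force: 0.2
```

move_arm(
  commands=[
    [[0,0.3,0,0,0],[0,0.3,0,0,0],[0,0,0,0,0]],
  ],
)

```text
time: 30.4
position: [0.5481, 0.0457, 0.06]
eef_rot: [0.663, 0.664, 0.247, -0.244]
wrist_force: [-1.2, 0.6, 0.4]
opening: 0.0002
finger_force: 0.3
```

move_arm(
  commands=[
    [[0,0.3,0,0,0],[0,0,0,0,0]],
  ],
)

```text
time: 30.6
position: [0.5488, 0.0459, 0.0594]
eef_rot: [0.662, 0.664, 0.245, -0.246]
wrist_force: [-7.5, -1.4, 1.0]
opening: 0.0003
finger_force: 3.9
```

move_arm(
  commands=[
    [[0,0.3,0,0,0],[0,0,0,0,0]],
  ],
)

```text
time: 30.8
position: [0.5492, 0.0461, 0.0583]
eef_rot: [0.662, 0.664, 0.243, -0.248]
wrist_force: [-15.2, -4.4, 1.0]
opening: 0.0004
finger_force: 8.4
```

```bash
python3 - <<'E'
from h import *
q=snap("top","t7.png");p=snap("scene","s7.png")
cv2.imwrite('pics/c7.png',np.hstack([cv2.resize(q["pixels"][135:205,220:290],(500,500),interpolation=cv2.INTER_CUBIC),cv2.resize(p["pixels"][170:300,230:310],(300,500),interpolation=cv2.INTER_CUBIC)]))
E
```

```text
(no output)
```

View pics/c7.png

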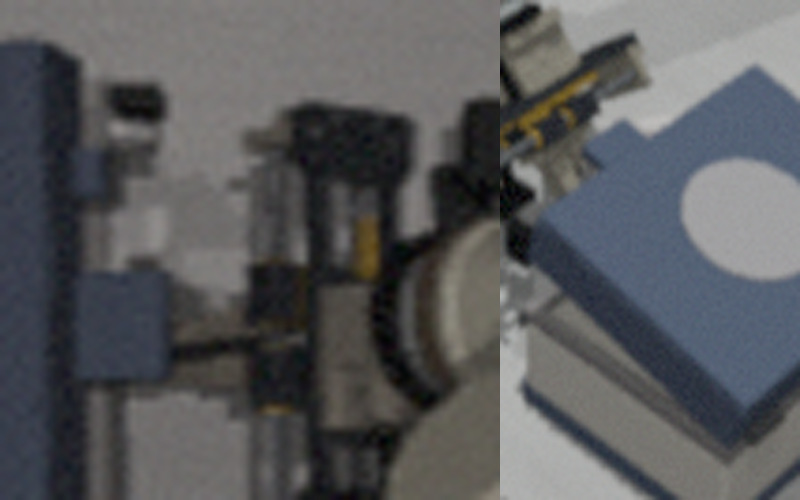

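move_arm(
  commands=[
    [[0,-1,0,0,0],[0,-1,0,0,0],[1.6,0,-2.1,0,0],[1.6,0,-2.1,0,0],[1.6,0,-2.1,0,0],[0,0,0,0,0]],
  ],
)

```text
time: 31.5
position: [0.5356, 0.0398, 0.1423]
eef_rot: [0.662, 0.665, 0.248, -0.24]
wrist_force: [-0.1, -0.1, 0.2]
opening: 0.0005
finger_force: 0.0
```

move_arm(
  commands=[
    [[0.5,0,-0.3,0,0],[0.5,0,-0.3,0,0],[0,0,0,0,0]],
  ],
)

```text
time: 31.8
position: [0.5338, 0.0439, 0.1493]
eef_rot: [0.663, 0.664, 0.247, -0.243]
wrist_force: [1.5, -4.0, -0.9]
opening: 0.0006
finger_force: 1.8
```

move_arm(
  commands=[
    [[1,0,-0.6,0,0],[1,0,-0.6,0,0],[1,0,-0.6,0,0],[0,0,0,0,0]],
  ],
)

```text
time: 32.2
position: [0.533, 0.0564, 0.1835]
eef_rot: [0.662, 0.664, 0.247, -0.244]
wrist_force: [1.4, -0.8, 0.2]
opening: 0.0007
finger_force: 0.3
```

move_arm(
  commands=[
    [[1.1,0,-0.4,0,0],[1.1,0,-0.4,0,0],[1.1,0,-0.4,0,0],[1.1,0,-0.4,0,0],[0,0,0,0,0]],
  ],
)

```text
time: 32.7
position: [0.5329, 0.08, 0.2252]
eef_rot: [0.662, 0.664, 0.247, -0.244]
wrist_force: [0.4, -0.6, 1.3]
opening: 0.0005
finger_force: 0.0
```

```bash
python3 - <<'E'
from h import *
q=snap("top","t8.png");p=snap("scene","s8.png")
for n,v in(("top",q),("scene",p)):
    for r in env.regions_of("lid_lip",v)[:2]: print(n,r["score"],r["box"])
h=np.array([.5535,.267,.104])
for th in(.25,.45,.65):
    P=[h+[dx,-.1945*np.cos(th)+.046*np.sin(th),.1945*np.sin(th)+.046*np.cos(th)] for dx in(-.115,.115)];print(th,proj(q,P).round(1).tolist(),proj(p,P).round(1).tolist())
E
```

```text
top 0.98 [159.5, 136.1, 76.6, 83.0]
top 0.6 [234.0, 147.8, 8.1, 8.0]
scene 0.72 [249.2, 177.6, 105.6, 107.9]
scene 0.27 [231.4, 227.9, 12.8, 20.8]
0.25 [[225.4, 219.1], [225.6, 139.5]] [[297.9, 185.8], [239.1, 224.7]]
0.45 [[216.2, 219.1], [216.5, 137.3]] [[305.1, 179.5], [245.4, 218.8]]
0.65 [[204.5, 219.0], [205.0, 135.3]] [[314.4, 175.3], [253.9, 215.4]]
```

move_arm(
  commands=[
    [[1.16,0,-0.15,0,0],[1.16,0,-0.15,0,0],[1.16,0,-0.15,0,0],[1.16,0,-0.15,0,0],[1.12,0,-0.04,0,0],[1.12,0,-0.04,0,0],[1.12,0,-0.04,0,0],[1.12,0,-0.04,0,0],[0,0,0,0,0]],
  ],
)

```text
time: 33.8
position: [0.5331, 0.1444, 0.2911]
eef_rot: [0.662, 0.664, 0.248, -0.243]
wrist_force: [0.9, 0.2, -0.4]
opening: 0.0003
finger_force: 0.0
```

move_arm(
  commands=[
    [[1.06,0,0.36,0,0],[1.06,0,0.36,0,0],[1.06,0,0.36,0,0],[1.06,0,0.36,0,0],[1.06,0,0.36,0,0],[0.9,0,0.64,0,0],[0.9,0,0.64,0,0],[0.9,0,0.64,0,0],[0,0,0,0,0]],
  ],
)

```text
time: 34.7
position: [0.5321, 0.2299, 0.3132]
eef_rot: [0.662, 0.664, 0.247, -0.244]
wrist_force: [0.8, 0.8, -0.3]
opening: 0.0002
finger_force: 0.0
```

move_arm(
  commands=[
    [[0.9,0,0.64,0,0],[0.9,0,0.64,0,0],[0.9,0,0.64,0,0],[0.71,0,0.84,0,0],[0.71,0,0.84,0,0],[0.71,0,0.84,0,0],[0.71,0,0.84,0,0],[0.71,0,0.84,0,0],[0.71,0,0.84,0,0],[0,0,0,0,0]],
  ],
)

```text
time: 35.7
position: [0.5321, 0.3277, 0.305]
eef_rot: [0.662, 0.664, 0.247, -0.245]
wrist_force: [-0.7, -0.1, 0.2]
opening: 0.0004
finger_force: 0.0
```

```bash
python3 - <<'E'
from h import *
q=snap("top","t9.png");p=snap("scene","s9.png")
s=env.state();print(s["position"],s["eef_rot"],s["joint_positions"])
for n,v in(("top",q),("scene",p)):
    for r in env.regions_of("lid_lip",v)[:2]: print(n,r["score"],r["box"])
h=np.array([.5535,.267,.104])
for th in(1.7,1.9,2.1):
    P=[h+[0,-.235*np.cos(th),.235*np.sin(th)]];print(th,proj(q,P).round(1).tolist(),proj(p,P).round(1).tolist())
cv2.imwrite('pics/c9.png',np.hstack([cv2.resize(q["pixels"][115:235,130:290],(400,300),interpolation=cv2.INTER_CUBIC),cv2.resize(p["pixels"][130:340,200:400],(400,420),interpolation=cv2.INTER_CUBIC)[:300]]))
E
```

```text
[0.53252596 0.32675316 0.30542723] [ 0.66249138  0.66372125  0.24690931 -0.24416196] [-0.00549497  0.0696852   1.66730363  0.71606852  1.44546614 -0.11595587]
top 0.63 [118.0, 134.0, 46.1, 88.2]
top 0.17 [284.9, 148.6, 15.8, 48.7]
scene 0.66 [294.0, 191.5, 100.6, 110.2]
1.7 [[138.6, 174.0]] [[342.1, 197.4]]
1.9 [[122.3, 174.5]] [[358.8, 210.6]]
2.1 [[108.8, 175.5]] [[374.1, 226.7]]
```

View pics/c9.png

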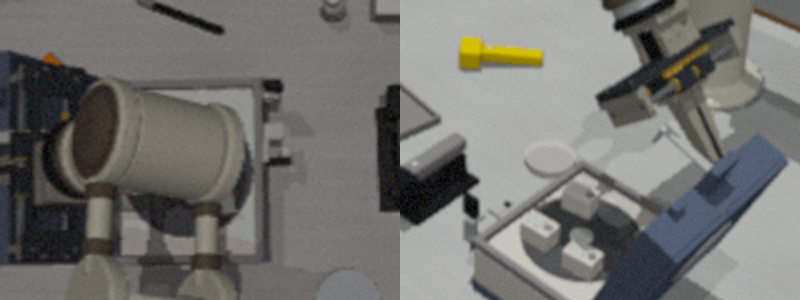

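The lid is at about 1.9 rad, with three or more cartridges visible on the deck. I'll keep pushing.

move_arm(
  commands=[
    [[0.48,0,0.98,0,0],[0.48,0,0.98,0,0],[0.48,0,0.98,0,0],[0.48,0,0.98,0,0],[0.45,0,1,0,0],[0,0,0,0,0]],
  ],
)

```text
time: 36.5
position: [0.5316, 0.3777, 0.2822]
eef_rot: [0.662, 0.664, 0.246, -0.245]
wrist_force: [-0.6, 0.1, -0.4]
opening: 0.0003
finger_force: 0.0
```

move_arm(
  commands=[
    [[-1.8,0,-4,0,0],[-3.5,0,-2.9,0,0],[-3.5,0,-2.9,0,0],[-3.5,0,-2.9,0,0],[-3.5,0,-2.9,0,0],[-3.5,0,-2.9,0,0],[-3.5,0,-2.9,0,0],[-3.5,0,-2.9,0,0],[-3.5,0,-2.9,0,0],[-3.5,0,-2.9,0,0],[-3.5,0,-2.9,0,0],[-3.5,0,-2.9,0,0],[-3.5,0,-2.9,0,0],[-3.5,0,-2.9,0,0],[-3.5,0,-2.9,0,0],[0,0,0,0,0]],
  ],
)

```text
time: 38.1
position: [0.5317, -0.3044, 0.2887]
eef_rot: [0.665, 0.661, 0.247, -0.244]
wrist_force: [-0.1, 0.7, -0.3]
opening: 0.0006
finger_force: 0.0
```

```bash
python3 - <<'E'
from h import *
q=snap("top","t10.png");p=snap("scene","s10.png")
s=env.state();print(s["position"],s["eef_rot"],s["joint_positions"]);print(R.from_quat(s["eef_rot"]).as_matrix().round(3))
for n,v in(("top",q),("scene",p)):
    for k in("lid_lip","cart_a"):
        for r in env.regions_of(k,v)[:6]: print(n,k,r["score"],r["box"],r["mask"].sum())
cv2.imwrite('pics/c10.png',np.hstack([cv2.resize(q["pixels"][130:230,90:265],(700,400),interpolation=cv2.INTER_CUBIC)[:,100:],cv2.resize(p["pixels"][180:320,220:400][:,:90],(200,311),interpolation=cv2.INTER_CUBIC)[:400] if 0 else cv2.resize(p["pixels"][190:310,230:290],(200,400),interpolation=cv2.INTER_CUBIC)]))
E
```

```text
[ 0.53251599 -0.30026246  0.29061597] [ 0.66292638  0.66299974  0.24738754 -0.2444573 ] [-0.92876756  0.58365688  1.05940662  0.46039738  2.05318521 -0.82972682]
[[-0.002  1.     0.004]
 [ 0.758 -0.001  0.652]
 [ 0.652  0.004 -0.758]]
top lid_lip 0.64 [101.4, 133.9, 67.5, 86.0] 5185
top cart_a 0.72 [183.4, 160.0, 16.0, 15.1] 141
top cart_a 0.65 [256.8, 225.5, 26.6, 23.0] 525
top cart_a 0.61 [207.6, 161.7, 15.0, 13.4] 160
top cart_a 0.39 [103.3, 137.3, 142.5, 85.0] 9579
top cart_a 0.26 [238.0, 147.1, 5.7, 12.4] 60
scene lid_lip 0.89 [294.8, 211.3, 111.6, 90.9] 3832
scene cart_a 0.84 [279.4, 219.6, 21.5, 18.4] 276
scene cart_a 0.68 [260.5, 235.4, 19.5, 19.5] 263
scene cart_a 0.6 [282.6, 249.5, 18.5, 20.6] 265
scene cart_a 0.48 [229.7, 225.1, 11.7, 26.1] 218
```

View pics/c10.png

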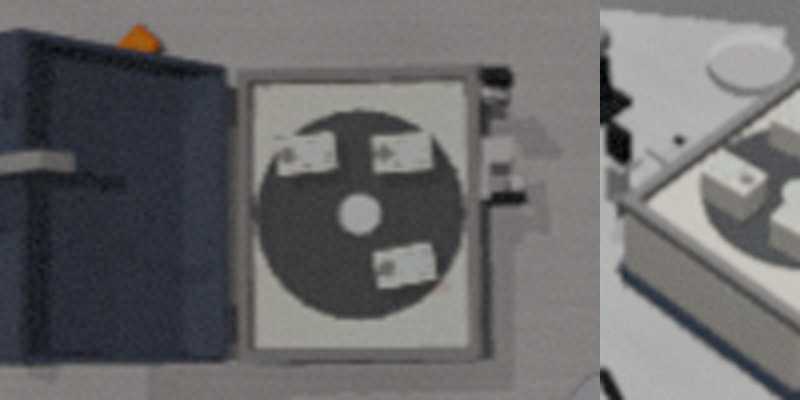

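move_arm(
  commands=[
    [[-2.43,-3.8,-2.09,0,0],[-2.43,-3.8,-2.09,0,0],[-2.43,-3.8,-2.09,0,0],[-2.43,-3.8,-2.09,0,0],[-2.43,-3.8,-2.09,0,0],[-2.43,-3.8,-2.09,0,0],[-2.43,-3.8,-2.09,0,0],[-2.43,-3.8,-2.09,0,0],[-2.43,-3.8,-2.09,0,0],[-2.43,-3.8,-2.09,0,0],[-2.43,-3.8,-2.09,0,0],[-2.43,-3.8,-2.09,0,0],[-2.43,-3.8,-2.09,0,0],[-2.43,-3.8,-2.09,0,0],[0,0,0,0,0]],
  ],
)

```text
time: 39.9
position: [-0.0034, -0.677, 0.2715]
eef_rot: [0.669, 0.666, 0.236, -0.231]
wrist_force: [0.5, 0.5, 0.3]
opening: 0.0001
finger_force: 0.0
```

```bash
cat > st.py <<'E'
from h import *
s=env.state();M=R.from_quat(s["eef_rot"]).as_matrix();print(s["time"],s["position"].round(4) if hasattr(s["position"],'round') else s["position"],np.round(s["joint_positions"],3));print(M.round(3))
E
python3 st.py
```

```text
39.9 [-0.0034 -0.677   0.2715] [-1.715  1.158  0.186 -0.13   2.464 -1.783]
[[ 0.002  1.     0.008]
 [ 0.781 -0.007  0.624]
 [ 0.624  0.005 -0.781]]
```

move_arm(
  commands=[
    [[-3.9,0,-3.1,0,0],[-3.9,0,-3.1,0,0],[-3.9,0,-3.1,0,0],[-3.9,0,-3.1,0,0],[-3.9,0,-3.1,0,0],[-3.9,0,-3.1,0,0],[-3.9,0,-3.1,0,0],[-3.9,0,-3.1,0,0],[0,0,0,0,0]],
  ],
)

```text
time: 40.8
position: [0.0005, -0.7369, 0.223]
eef_rot: [0.688, 0.688, 0.165, -0.16]
wrist_force: [0.6, -0.2, 0.6]
opening: 0.0004
finger_force: 0.0
```

```bash
python3 st.py
```

```text
40.8 [ 5.000e-04 -7.369e-01  2.230e-01] [-1.709  1.173  0.183 -0.071  2.245 -1.74 ]
[[-0.001  1.     0.007]
 [ 0.894 -0.002  0.448]
 [ 0.448  0.006 -0.894]]
```

move_arm(
  commands=[
    [[-4.4,0,-2.3,0,0],[-4.4,0,-2.3,0,0],[-4.4,0,-2.3,0,0],[-4.4,0,-2.3,0,0],[-4.4,0,-2.3,0,0],[-4.4,0,-2,0,0],[-4.4,0,-2,0,0],[-4.4,0,-2,0,0],[0,0,0,0,0]],
  ],
)

```text
time: 41.7
position: [0.0003, -0.8104, 0.1852]
eef_rot: [0.703, 0.702, 0.084, -0.079]
wrist_force: [-0.5, -0.1, -0.7]
opening: 0.0006
finger_force: 0.0
```

```bash
python3 st.py
```

```text
41.7 [ 3.000e-04 -8.104e-01  1.852e-01] [-1.709  1.187  0.184 -0.027  2.    -1.716]
[[ 0.     1.     0.007]
 [ 0.973 -0.002  0.229]
 [ 0.229  0.007 -0.973]]
```

move_arm(
  commands=[
    [[-4.8,0,-1,0,0],[-4.8,0,-1,0,0],[-4.8,0,-1,0,0],[-4.8,0,-1,0,0],[-4.8,0,-1,0,0],[-4.8,0,-1,0,0],[-4.8,0,-1,0,0],[0,0,0,0,0]],
  ],
)

```text
time: 42.5
position: [0.0002, -0.8857, 0.1522]
eef_rot: [0.708, 0.706, 0.006, -0.001]
wrist_force: [-0.0, 0.1, 0.1]
opening: 0.0003
finger_force: 0.0
```

```bash
python3 st.py
```

```text
42.5 [ 2.000e-04 -8.857e-01  1.522e-01] [-1.708  1.215  0.184  0.006  1.755 -1.706]
[[ 0.002  1.     0.007]
 [ 1.    -0.002  0.011]
 [ 0.011  0.007 -1.   ]]
```

move_arm(
  commands=[
    [[4,0,-2,0,0],[4,1,-3,0,0],[4,2.5,-1,0,0],[4,3,0,0,30],[4,3,0,0,60],[4,3,0,0,65],[4,3,0,0,65],[3,3,0,0,65],[0,0,0,0,65],[0,0,0,0,65]],
  ],
)

```text
time: 43.5
position: [0.1844, -0.5975, 0.209]
eef_rot: [0.707, 0.707, 0.006, -0.002]
wrist_force: [-0.6, -0.5, 0.2]
opening: 0.0543
finger_force: 0.0
```

```bash
cat > carts.py <<'E'
from fit import *
def find(verbose=True):
    pt=snap("top");ps=snap("scene")
    # white blobs within the deck region in top view
    out=[]
    for r in env.regions_of("cart_a",pt)[:8]:
        m=r["mask"];n=m.sum()
        if r["score"]<.25 or not 60<n<320: continue
        ys,xs=np.nonzero(m);c=at(pt,xs.mean(),ys.mean(),.115)
        if not(.43<c[0]<.68 and .07<c[1]<.27): continue
        # refine on brightness: white top incl.
        u,v=int(xs.mean()),int(ys.mean());g=pt["pixels"][v-12:v+13,u-14:u+15].max(2)
        w=(g>120).astype(np.uint8);l,lab,stt,cc=cv2.connectedComponentsWithStats(w)
        out.append((r["score"],c.round(4),n,r["box"]))
    for o in out: print(o)
    b=[(r["score"],r["box"],r["mask"].sum()) for r in env.regions_of("cart_a",ps)[:6] if 150<r["mask"].sum()<420]
    for o in b: print("scene",o)
    return pt,ps,out
if __name__=="__main__":
    pt,ps,out=find()
    cv2.imwrite('pics/last_top.png',pt["pixels"])
    mt=[r for r in env.regions_of("cart_a",pt)[:8]];msc=env.regions_of("cart_a",ps)[:6]
    for sc,c,n,b in out:
        # fit full box in both views, with nearest regions
        p0=proj(ps,[c-[0,0,.015]])[0]
        rt=min(mt,key=lambda r:abs(r["box"][0]-b[0])+abs(r["box"][1]-b[1])+abs(r["mask"].sum()-n))
        rs=[r for r in msc if 150<r["mask"].sum()<420 and np.hypot(r["box"][0]+r["box"][2]/2-p0[0],r["box"][1]+r["box"][3]/2-p0[1])<8]
        P=box(-.015,.015,-.023,.023,.085,.117)
        best=[]
        for vs in ([(pt,rt["mask"].astype(float))],[(pt,rt["mask"].astype(float))]+[(ps,r["mask"].astype(float)) for r in rs[:1]]):
            f=min((fit(vs,P,[c[0],c[1],a]) for a in(-.4,0,.4)),key=lambda t:t[1]);best.append((f[0].round(4),round(f[1],1)))
        print(c,best)
E
python3 st.py; python3 carts.py
```

```text
43.5 [ 0.1844 -0.5975  0.209 ] [-1.468  0.298  1.445  0.008  1.409 -1.469]
[[ 0.     1.     0.007]
 [ 1.    -0.     0.011]
 [ 0.011  0.007 -1.   ]]
(0.57, array([0.5085, 0.1251, 0.115 ]), np.int64(145), [210.3, 191.1, 14.3, 12.8])
(0.52, array([0.5955, 0.2019, 0.115 ]), np.int64(176), [184.1, 161.9, 19.8, 11.9])
(0.43, array([0.5951, 0.1278, 0.115 ]), np.int64(159), [209.0, 162.9, 14.6, 12.1])
scene (0.68, [280.9, 249.7, 18.0, 20.2], np.int64(297))
scene (0.64, [276.8, 219.8, 25.1, 16.7], np.int64(259))
scene (0.56, [259.6, 235.0, 19.9, 21.6], np.int64(308))
[0.5085 0.1251 0.115 ] [(array([0.5095, 0.1269, 0.1657]), np.float64(27.4)), (array([0.5079, 0.1264, 0.176 ]), np.float64(69.5))]
[0.5955 0.2019 0.115 ] [(array([0.5968, 0.2041, 0.0944]), np.float64(14.8)), (array([0.5959, 0.2042, 0.0541]), np.float64(69.0))]
[0.5951 0.1278 0.115 ] [(array([0.5966, 0.1288, 0.1112]), np.float64(22.2)), (array([0.5951, 0.1296, 0.1536]), np.float64(56.9))]
```

move_arm(
  commands=[
    [[4.5,2.03,0,-7,63],[4.5,2.03,0,0,63],[4.5,2.03,0,0,63],[4.5,2.03,0,0,63],[4.5,2.03,0,0,63],[4.5,2.03,0,0,63],[4.5,2.03,0,0,63],[4.5,2.03,0,0,63],[4.5,2.03,0,0,63],[4.5,2.03,0,0,63],[4.5,2.03,0,0,63],[4.5,2.03,0,0,63],[4.5,2.03,0,0,63],[4.5,2.03,0,0,63],[4.5,2.03,0,0,63],[0,0,0,0,63],[0,0,0,0,63]],
  ],
)

```text
time: 45.5
position: [0.411, 0.1072, 0.2179]
eef_rot: [0.662, 0.749, 0.006, -0.001]
wrist_force: [-0.5, -1.2, -0.2]
opening: 0.0579
finger_force: 0.0
```

```bash
cat > go.py <<'E'
import sys
from h import *
t=np.array([float(a) for a in sys.argv[1:4]])
s=env.state();M=R.from_quat(s["eef_rot"]).as_matrix();print(s["time"],np.round(s["position"],4),M[:,0].round(3),M[:,2].round(3),round(s["opening"],4));print("tool cm",(M.T@(t-s["position"])*100).round(2))
E
python3 go.py .5105 .126 .12
```

```text
45.5 [0.411  0.1072 0.2179] [-0.123  0.992  0.01 ] [ 0.006  0.011 -1.   ] 0.0579
tool cm [ 0.55 10.03  9.88]
```

move_arm(
  commands=[
    [[0.2,4,0,0,63],[0.3,4,1,0,63],[0,2,2,0,63],[0,0,3,0,63],[0,0,3,0,63],[0,0,2,0,63],[0,0,1.9,0,63],[0,0,0,0,63],[0,0,0,0,63]],
  ],
)

```text
time: 46.4
position: [0.5108, 0.1235, 0.0904]
eef_rot: [0.664, 0.747, 0.007, -0.001]
wrist_force: [0.4, 0.4, -0.2]
opening: 0.0578
finger_force: 0.0
```

```bash
python3 go.py .5105 .126 .09; python3 - <<'E'
from h import *
p=snap("scene","s11.png");cv2.imwrite('pics/c11.png',cv2.resize(p["pixels"][190:290,230:330],(600,600),interpolation=cv2.INTER_CUBIC))
E
```

```text
46.4 [0.5108 0.1235 0.0904] [-0.118  0.993  0.01 ] [ 0.007  0.011 -1.   ] 0.0578
tool cm [ 0.25 -0.    0.04]
```

View pics/c11.png

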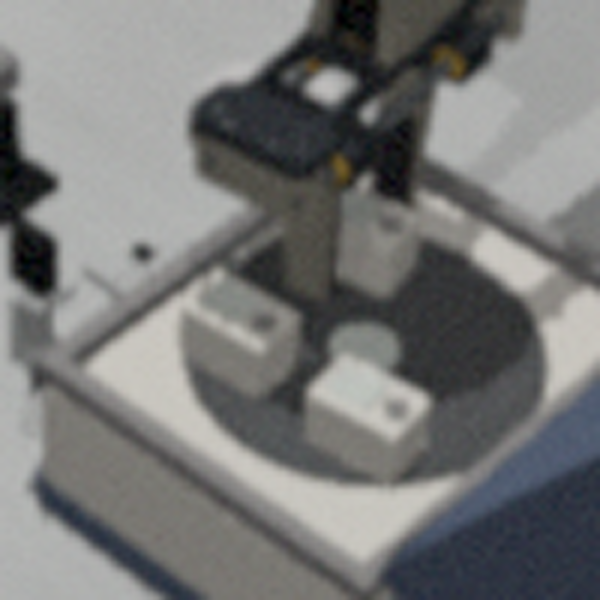

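move_arm(
  commands=[
    [[0,0,0,0,20],[0,0,0,0,20],[0,0,0,0,20],[0,0,0,0,20],[0,0,0,0,20],[0,0,-2,0,20],[0,0,-4,0,20],[0,0,-4,0,20],[0,0,-2,7.1,20],[0,0,0,7.1,20],[-4,0,0,0,20],[-4,0,0,0,20],[-4,0,0,0,20],[-4,0,0,0,20],[-4,0,0,0,20],[-4,0,0,0,20],[-4,0,0,0,20],[-4,0,0,0,20],[-4,0,0,0,20],[0,0,0,0,20]],
  ],
)

```text
time: 48.45
position: [0.463, -0.2372, 0.2053]
eef_rot: [0.752, 0.659, 0.006, -0.002]
wrist_force: [-0.0, 0.7, 0.0]
opening: 0.03
finger_force: 29.6
```

```bash
python3 go.py .488 -.2855 .0125
```

```text
48.45 [ 0.463  -0.2372  0.2053] [0.132 0.991 0.011] [ 0.007  0.01  -1.   ] 0.03
tool cm [-4.67  3.   19.25]
```

move_arm(
  commands=[
    [[-2.35,1.5,0,0,20],[-2.35,1.5,3,0,20],[0,0,4,0,20],[0,0,4,0,20],[0,0,4,0,20],[0,0,2,0,20],[0,0,1.4,0,20],[0,0,0.6,0,20],[0,0,0.4,0,20],[0,0,0,0,20],[0,0,0,0,20]],
  ],
)

```text
time: 49.55
position: [0.4899, -0.2821, 0.0123]
eef_rot: [0.751, 0.661, 0.007, -0.001]
wrist_force: [0.3, 0.8, -0.4]
opening: 0.03
finger_force: 29.6
```

move_arm(
  commands=[
    [[0,0,0,0,45],[0,0,0,0,45],[0,0,0,0,45],[0,0,-2,0,45],[0,0,-4,0,45],[0,0,-5,0,63],[0,0,-5,0,63],[0,0,-4,-7.1,63],[4,0,0,-7.1,63],[4,0,0,0,63],[4,0,0,0,63],[4,0,0,0,63],[4,0,0,0,63],[4,0,0,0,63],[0,0,0,0,63]],
  ],
)

```text
time: 51.05
position: [0.4631, -0.0416, 0.2138]
eef_rot: [0.661, 0.75, 0.007, -0.001]
wrist_force: [0.2, -0.5, 0.8]
opening: 0.0581
finger_force: 0.0
```

```bash
python3 carts.py; python3 go.py .598 .129 .12; python3 go.py .598 .204 .12
```

```text
(0.71, array([0.5946, 0.1576, 0.115 ]), np.int64(170), [198.1, 164.0, 15.5, 13.7])
(0.57, array([0.5947, 0.2061, 0.115 ]), np.int64(157), [183.1, 159.8, 15.7, 14.3])
scene (0.55, [282.1, 248.6, 21.4, 24.6], np.int64(331))
scene (0.51, [267.0, 239.1, 18.9, 20.6], np.int64(244))
scene (0.45, [193.7, 177.6, 16.3, 14.7], np.int64(152))
[0.5946 0.1576 0.115 ] [(array([0.596 , 0.1596, 0.1104]), np.float64(14.3)), (array([0.5947, 0.1589, 0.0975]), np.float64(111.3))]
[0.5947 0.2061 0.115 ] [(array([0.5958, 0.208 , 0.0123]), np.float64(28.0)), (array([0.5945, 0.2066, 0.0621]), np.float64(66.3))]
51.35 [ 0.4639 -0.0464  0.2136] [-0.118  0.993  0.01 ] [ 0.007  0.011 -1.   ] 0.0577
tool cm [15.73 15.31  9.66]
51.35 [ 0.4639 -0.0464  0.2136] [-0.118  0.993  0.01 ] [ 0.007  0.011 -1.   ] 0.0577
tool cm [23.18 16.2   9.74]
```

move_arm(
  commands=[
    [[3.76,3.14,0,0,63],[3.76,3.14,0,0,63],[3.76,3.14,0,0,63],[3.76,3.14,0,0,63],[3.76,3.14,0,0,63],[0,0,0,0,63],[0,0,3,0,63],[0,0,0,0,63]],
  ],
)

```text
time: 52.15
position: [0.595, 0.1593, 0.1825]
eef_rot: [0.664, 0.748, 0.004, -0.004]
wrist_force: [-0.5, -0.6, -1.5]
opening: 0.058
finger_force: 0.0
```

```bash
python3 go.py .598 .159 .0904; python3 - <<'E'
from h import *
p=snap("scene")
for r in env.regions_of("cart_a",p)[:5]: print(r["score"],r["box"],r["mask"].sum())
E
```

```text
52.15 [0.595  0.1593 0.1825] [-0.119  0.993  0.011] [-0.001  0.011 -1.   ] 0.058
tool cm [-0.17  0.29  9.21]
0.76 [268.4, 240.0, 19.4, 20.3] 239
0.61 [191.0, 178.2, 20.6, 17.1] 168
0.61 [244.2, 233.6, 8.2, 3.0] 42
0.51 [283.6, 249.4, 17.1, 20.4] 255
```

move_arm(
  commands=[
    [[-0.1,0.2,3,0,63],[0,0,3,0,63],[0,0,2,0,63],[0,0,1.2,0,63],[0,0,0,0,63],[0,0,0,0,20],[0,0,0,0,20],[0,0,0,0,20],[0,0,0,0,20],[0,0,0,0,20],[0,0,-2,0,20],[0,0,-4,0,20],[0,0,-4,0,20],[0,0,-2,7.1,20],[0,0,0,7.1,20],[0,0,0,0,20]],
  ],
)

```text
time: 53.85
position: [0.5995, 0.1595, 0.2158]
eef_rot: [0.751, 0.661, 0.007, -0.001]
wrist_force: [-0.4, 0.1, -1.0]
opening: 0.0297
finger_force: 30.0
```

move_arm(
  commands=[
    [[-4.37,-0.4,0,0,20],[-4.37,-0.4,0,0,20],[-4.37,-0.4,0,0,20],[-4.37,-0.4,0,0,20],[-4.37,-0.4,0,0,20],[-4.37,-0.4,0,0,20],[-4.37,-0.4,0,0,20],[-4.37,-0.4,0,0,20],[-4.37,-0.4,0,0,20],[-4.37,-0.4,0,0,20],[-4.37,-0.4,0,0,20],[-4.37,-0.4,0,0,20],[0,0,0,0,20],[0,0,0,0,20]],
  ],
)

```text
time: 55.25
position: [0.4842, -0.3546, 0.207]
eef_rot: [0.751, 0.661, 0.007, -0.003]
wrist_force: [0.6, -0.5, -0.8]
opening: 0.0297
finger_force: 30.0
```

```bash
python3 go.py .479 -.355 .0120
```

```text
55.25 [ 0.4842 -0.3546  0.207 ] [0.127 0.992 0.014] [ 0.006  0.014 -1.   ] 0.0297
tool cm [-0.38 -0.59 19.49]
```

move_arm(
  commands=[
    [[-0.4,-0.3,3,0,20],[0,0,4,0,20],[0,0,4,0,20],[0,0,4,0,20],[0,0,2,0,20],[0,0,1.4,0,20],[0,0,0.6,0,20],[0,0,0.45,0,20],[0,0,0,0,20],[0,0,0,0,20]],
  ],
)

```text
time: 56.25
position: [0.4841, -0.3564, 0.016]
eef_rot: [0.75, 0.661, 0.007, -0.001]
wrist_force: [-1.5, 3.0, 6.3]
opening: 0.0299
finger_force: 30.0
```

move_arm(
  commands=[
    [[0,0,0,0,45],[0,0,0,0,45],[0,0,0,0,45],[0,0,-2,0,45],[0,0,-4,0,45],[0,0,-5,0,63],[0,0,-5,0,63],[0,0,-4,-7.1,63],[4,0,0,-7.1,63],[4,0,0,0,63],[4,0,0,0,63],[4,0,0,0,63],[4,0,0,0,63],[4,0,0,0,63],[4,0,0,0,63],[0,0,0,0,63]],
  ],
)

```text
time: 57.85
position: [0.4521, -0.0763, 0.2167]
eef_rot: [0.662, 0.75, 0.007, -0.001]
wrist_force: [0.8, -0.2, 0.5]
opening: 0.0579
finger_force: 0.0
```

```bash
python3 carts.py; python3 go.py .598 .206 .15
```

```text
(0.73, array([0.5951, 0.2043, 0.115 ]), np.int64(157), [181.9, 162.8, 19.6, 11.4])
scene (0.56, [281.9, 250.7, 19.6, 17.7], np.int64(283))
scene (0.48, [180.6, 167.1, 14.1, 20.1], np.int64(169))
scene (0.43, [192.6, 175.5, 17.5, 20.8], np.int64(176))
[0.5951 0.2043 0.115 ] [(array([0.5961, 0.2068, 0.0347]), np.float64(28.7)), (array([ 0.5952,  0.2056, -0.0033]), np.float64(86.2))]
58.15 [ 0.4529 -0.081   0.2166] [-0.118  0.993  0.01 ] [ 0.007  0.011 -1.   ] 0.0577
tool cm [26.71 17.75  7.09]
```

move_arm(
  commands=[
    [[3.81,2.53,0,0,63],[3.81,2.53,0,0,63],[3.81,2.53,0,0,63],[3.81,2.53,0,0,63],[3.81,2.53,0,0,63],[3.81,2.53,0,0,63],[3.81,2.53,0,2,63],[0,0,3,0,63],[0,0,3,0,63],[0,0,0,0,63]],
  ],
)

```text
time: 59.15
position: [0.5941, 0.2056, 0.1554]
eef_rot: [0.677, 0.736, 0.003, -0.004]
wrist_force: [-0.6, -0.3, -0.5]
opening: 0.0579
finger_force: 0.0
```

```bash
python3 go.py .598 .206 .0910; python3 - <<'E'
from h import *
p=snap("scene")
for r in env.regions_of("cart_a",p)[:5]: print(r["score"],r["box"],r["mask"].sum())
E
```

```text
59.15 [0.5941 0.2056 0.1554] [-0.084  0.996  0.01 ] [-0.003  0.01  -1.   ] 0.0579
tool cm [-0.06  0.4   6.43]
0.61 [282.0, 249.8, 18.9, 19.7] 298
0.6 [181.9, 168.2, 13.2, 14.1] 163
0.54 [192.1, 177.3, 17.4, 16.6] 158
0.19 [188.4, 194.1, 43.7, 36.0] 647
```

move_arm(
  commands=[
    [[0,0.3,3,0,63],[0,0,2,0,63],[0,0,1.4,0,63],[0,0,0,0,63],[0,0,0,0,20],[0,0,0,0,20],[0,0,0,0,20],[0,0,0,0,20],[0,0,0,0,20]],
  ],
)

```text
time: 60.15
position: [0.601, 0.2079, 0.0981]
eef_rot: [0.676, 0.737, 0.007, -0.001]
wrist_force: [-0.5, -0.3, 3.8]
opening: 0.0297
finger_force: 30.0
```

move_arm(
  commands=[
    [[0,0,-2,0,20],[0,0,-4,0,20],[0,0,-4,0,20],[0,0,-2,6.1,20],[0,0,0,6.1,20],[-4.76,0.38,0,0,20],[-4.76,0.38,0,0,20],[-4.76,0.38,0,0,20],[-4.76,0.38,0,0,20],[-4.76,0.38,0,0,20],[-4.76,0.38,0,0,20],[-4.76,0.38,0,0,20],[-4.76,0.38,0,0,20],[-4.76,0.38,0,0,20],[-4.76,0.38,0,0,20],[-4.76,0.38,0,0,20],[-4.76,0.38,0,0,20],[0,0,0,0,20],[0,0,0,0,20]],
  ],
)

```text
time: 62.05
position: [0.5717, -0.3665, 0.2096]
eef_rot: [0.751, 0.66, 0.007, -0.003]
wrist_force: [-0.1, 0.2, -0.2]
opening: 0.03
finger_force: 30.0
```

```bash
python3 go.py .568 -.3665 .0125
```

```text
62.05 [ 0.5717 -0.3665  0.2096] [0.129 0.992 0.013] [ 0.007  0.013 -1.   ] 0.03
tool cm [-0.31 -0.46 19.71]
```

move_arm(
  commands=[
    [[-0.3,-0.2,3,0,20],[0,0,4,0,20],[0,0,4,0,20],[0,0,4,0,20],[0,0,2.5,0,20],[0,0,1,0,20],[0,0,0,0,20],[0,0,0,0,20]],
  ],
)

```text
time: 62.85
position: [0.5724, -0.3667, 0.0272]
eef_rot: [0.75, 0.661, 0.007, -0.001]
wrist_force: [0.9, 0.5, 0.3]
opening: 0.0292
finger_force: 30.0
```

move_arm(
  commands=[
    [[0,0,0.3,0,20],[0,0,0,0,20]],
  ],
)

```text
time: 63.05
position: [0.5719, -0.3671, 0.0236]
eef_rot: [0.751, 0.661, 0.007, -0.001]
wrist_force: [1.1, 0.1, -0.5]
opening: 0.0296
finger_force: 30.0
```

move_arm(
  commands=[
    [[0,0,0.3,0,20],[0,0,0,0,20]],
  ],
)

```text
time: 63.25
position: [0.571, -0.3665, 0.0191]
eef_rot: [0.751, 0.661, 0.006, -0.002]
wrist_force: [0.4, -0.5, -0.6]
opening: 0.0297
finger_force: 30.0
```

move_arm(
  commands=[
    [[0,0,0.3,0,20],[0,0,0,0,20]],
  ],
)

```text
time: 63.45
position: [0.5714, -0.3668, 0.0181]
eef_rot: [0.751, 0.661, 0.006, -0.002]
wrist_force: [-2.9, 1.8, 8.4]
opening: 0.0296
finger_force: 30.0
```

move_arm(
  commands=[
    [[0,0,0.2,0,20],[0,0,0,0,20]],
  ],
)

```text
time: 63.65
position: [0.5715, -0.3669, 0.018]
eef_rot: [0.751, 0.661, 0.006, -0.002]
wrist_force: [-8.1, 5.7, 19.5]
opening: 0.0299
finger_force: 30.0
```

move_arm(
  commands=[
    [[0,0,-0.35,0,20],[0,0,0,0,45],[0,0,0,0,45],[0,0,0,0,45],[0,0,-2,0,45],[0,0,-4,0,45],[0,0,-5,0,63],[0,0,-5,0,63],[0,0,-4,0,63],[4,0,0,0,63],[4,0,0,0,63],[4,0,0,0,63],[4,-3,0,0,63],[4,-3,0,0,63],[4,-3,0,0,63],[4,-3,0,0,63],[4,-3,0,0,63],[4,-3,0,0,63],[4,-3,0,0,63],[0,0,0,0,63]],
  ],
)

```text
time: 65.65
position: [0.4098, 0.0586, 0.221]
eef_rot: [0.749, 0.663, 0.007, -0.003]
wrist_force: [0.5, -0.0, 1.2]
opening: 0.0579
finger_force: 0.0
```

```bash
python3 st.py; python3 - <<'E'
from fit import *
q=snap("top","t12.png");p=snap("scene","s12.png")
for n,v in(("top",q),("scene",p)):
  for k in("cart_a","scanner","cradle","tray_label","lid_lip"):
    for r in env.regions_of(k,v)[:5]: print(n,k,round(r["score"],2),r["box"],r["mask"].sum())
cv2.imwrite('pics/c12.png',np.hstack([cv2.resize(q["pixels"][130:240,270:400],(472,400),interpolation=cv2.INTER_CUBIC),cv2.resize(p["pixels"][150:240,130:200],(311,400),interpolation=cv2.INTER_CUBIC)]))
E
```

```text
65.65 [0.4098 0.0586 0.221 ] [-0.163 -0.297  2.016  0.014  1.419 -0.044]
[[ 0.121  0.993  0.006]
 [ 0.993 -0.121  0.013]
 [ 0.014  0.005 -1.   ]]
top cart_a 0.59 [360.0, 200.5, 14.3, 10.1] 141
top cart_a 0.57 [364.4, 172.0, 13.8, 10.2] 131
top cart_a 0.49 [335.8, 197.1, 17.0, 11.4] 145
top cart_a 0.27 [102.0, 139.2, 143.2, 82.9] 9352
top scanner 0.93 [284.7, 149.8, 17.9, 51.1] 552
top scanner 0.63 [326.9, 257.1, 45.0, 47.0] 592
top scanner 0.55 [147.0, 140.0, 8.1, 1.8] 31
top scanner 0.24 [104.1, 136.6, 140.6, 86.0] 9451
top cradle 0.65 [277.1, 157.5, 28.3, 41.5] 558
top cradle 0.45 [234.6, 163.7, 14.1, 17.8] 120
top tray_label 0.95 [331.2, 150.9, 55.9, 77.0] 2832
top lid_lip 0.64 [102.3, 136.7, 67.8, 83.8] 5066
scene cart_a 0.72 [190.6, 177.5, 18.7, 15.2] 149
scene cart_a 0.6 [180.1, 166.5, 14.5, 17.6] 164
scene cart_a 0.56 [243.6, 233.0, 14.0, 1.6] 82
scene cart_a 0.47 [158.6, 178.4, 12.4, 14.2] 174
scene cart_a 0.21 [232.1, 207.2, 170.6, 106.6] 10023
scene scanner 0.97 [229.3, 146.5, 41.1, 17.1] 415
scene scanner 0.96 [308.3, 320.7, 66.3, 30.5] 1194
scene scanner 0.84 [188.4, 197.9, 43.2, 35.4] 666
scene cradle 0.62 [245.3, 230.2, 13.9, 11.6] 80
scene cradle 0.6 [189.1, 209.1, 48.9, 33.5] 747
scene tray_label 0.83 [144.4, 168.3, 75.8, 44.9] 1535
scene tray_label 0.19 [192.3, 177.5, 15.9, 18.2] 168
scene lid_lip 0.9 [291.6, 207.6, 114.7, 95.9] 4057
```

View pics/c12.png

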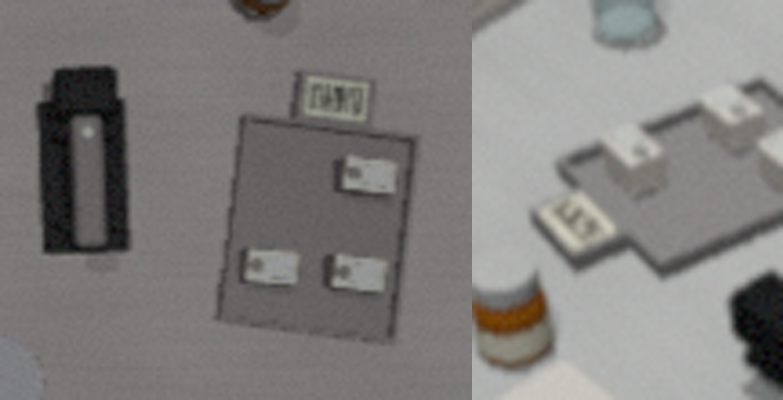

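All three cartridges stand upright inside the tray, at (344,203), (368,204) and (371,178), and the deck is empty. Next is the grey and black scanner in the cradle at (294,170).

```bash
python3 - <<'E'
from fit import *
q=snap("top");p=snap("scene")
U=lambda a,b:(270+a/3.631,130+b/3.636)
h=at(q,*U(86,67),.0825);t=at(q,*U(90,247),.0785);d=h-t;print("head",h.round(4),"tail",t.round(4),np.hypot(*d[:2]),np.arctan2(d[1],d[0]))
print("org",(t+d*70/157).round(4))
print("label",at(q,*U(338,97),.017).round(4))
rs=[r for r in env.regions_of("scanner",q) if 280<r["box"][0]<292][0];m=rs["mask"].astype(float)
# two-part hull fit: handle + head, union mask
H=box(-.07,.045,-.014,.014,.0525,.0785);G=box(.045,.087,-.028,.028,.0425,.0825)
f=lambda v:np.abs(np.maximum(hullmask(q,T(*v,H)),hullmask(q,T(*v,G)))-m).sum()
r=minimize(f,[.56,-.145,.03],method='Nelder-Mead',options=dict(initial_simplex=[[.56,-.145,.03],[.57,-.145,.03],[.56,-.135,.03],[.56,-.145,.15]]));print(r.x.round(4),r.fun)
c=np.array([*r.x[:2],.06]);
ms=[x for x in env.regions_of("scanner",p) if 185<x["box"][0]<195]
if ms:
    ms=ms[0]["mask"].astype(float)
    f2=lambda v:f(v)+np.abs(np.maximum(hullmask(p,T(*v,H)),hullmask(p,T(*v,G)))-ms).sum()
    r2=minimize(f2,r.x,method='Nelder-Mead',options=dict(initial_simplex=r.x+np.array([[0,0,0],[.005,0,0],[0,.005,0],[0,0,.05]])));print(r2.x.round(4),r2.fun)
# white label & grey handle centroids
im=q["pixels"].astype(int)
g=im[150:165,350:376].min(2);ys,xs=np.nonzero(g>130);print(xs.mean()+350,ys.mean()+150,len(xs),at(q,xs.mean()+350,ys.mean()+150,.017).round(4))
g=im[158:200,286:303].min(2);ys,xs=np.nonzero(g>70);print(len(xs),xs.min()+286,xs.max()+286,ys.min()+158,ys.max()+158,xs.mean()+286,ys.mean()+158)
E
python3 go.py .56 -.145 .15
```

```text
head [ 0.6611 -0.1131  0.0825] tail [ 0.5049 -0.1156  0.0785] 0.15615692669619863 0.015388486736359076
org [ 0.5746 -0.1145  0.0803]
label [ 0.6435 -0.3449  0.017 ]
[ 0.5772 -0.1142  0.0352] 102.94901960784313
[ 0.5771 -0.1142  0.0349] 271.91372549019604
361.87179487179486 157.2051282051282 39 [ 0.6418 -0.3409  0.017 ]
265 290 302 162 199 294.07169811320756 179.33584905660376
66.45 [0.4123 0.0546 0.2214] [0.127 0.992 0.012] [ 0.007  0.011 -1.   ] 0.0579
tool cm [-18.01  17.15   7.02]
```

move_arm(
  commands=[
    [[0,0,0,8.12,65],[0,0,0,8.12,65],[0,0,0,8.12,65],[0,0,0,8.12,65],[0,0,0,8.12,65],[0,0,0,8.12,65],[0,0,0,8.12,65],[0,0,0,8.12,65],[0,0,0,8.12,65],[0,0,0,8.12,65],[2.68,2.88,0,0,65],[2.68,2.88,0,0,65],[2.68,2.88,0,0,65],[2.68,2.88,0,0,65],[2.68,2.88,0,0,65],[2.68,2.88,0,0,65],[0,0,3,0,65],[0,0,0,0,65],[0,0,0,0,65]],
  ],
)

```text
time: 68.35
position: [0.5769, -0.1129, 0.1901]
eef_rot: [1.0, 0.013, 0.003, -0.006]
wrist_force: [-1.4, -0.1, 0.5]
opening: 0.0598
finger_force: 0.0
```

```bash
python3 go.py .577 -.1143 .0465
```

```text
68.35 [ 0.5769 -0.1129  0.1901] [1.    0.026 0.005] [ 0.005  0.013 -1.   ] 0.0598
tool cm [-0.07  0.32 14.36]
```

move_arm(
  commands=[
    [[0,0.3,3,0,65],[0,0,4,0,65],[0,0,3,0,65],[0,0,2,0,65],[0,0,1.5,0,65],[0,0,0.8,0,65],[0,0,0,0,65],[0,0,0,0,65]],
  ],
)

```text
time: 69.15
position: [0.5798, -0.1152, 0.0491]
eef_rot: [1.0, 0.013, 0.005, -0.005]
wrist_force: [-0.1, -0.0, 1.1]
opening: 0.0594
finger_force: 0.0
```

move_arm(
  commands=[
    [[0,0,0,0,20],[0,0,0,0,20],[0,0,0,0,20],[0,0,0,0,20],[0,0,0,0,20],[0,0,0,0,20]],
  ],
)

```text
time: 69.75
position: [0.579, -0.1149, 0.0479]
eef_rot: [1.0, 0.013, 0.004, -0.006]
wrist_force: [-0.5, 0.8, 2.7]
opening: 0.028
finger_force: 30.0
```

```bash
python3 go.py .577 -.1143 .0465
```

```text
69.75 [ 0.579  -0.1149  0.0479] [1.    0.026 0.008] [ 0.007  0.011 -1.   ] 0.028
tool cm [-0.2  -0.06  0.14]
```

move_arm(
  commands=[
    [[0,0,-1,0,20],[0,0,-2,0,20],[0,0,-3,0,20],[0,0,-4,0,20],[0,0,0,0,20],[-0.08,3.8,0,0,20],[-0.08,3.8,0,0,20],[-0.08,3.8,0,0,20],[-0.08,3.8,0,0,20],[-0.08,3.8,0,0,20],[-0.08,3.8,0,0,20],[0,0,0,0,20],[0,0,0,0,20]],
  ],
)

```text
time: 71.05
position: [0.5786, -0.3442, 0.1439]
eef_rot: [1.0, 0.012, 0.003, -0.007]
wrist_force: [-0.7, 1.3, -1.8]
opening: 0.028
finger_force: 30.0
```

```bash
python3 go.py .580 -.345 .1024
```

```text
71.05 [ 0.5786 -0.3442  0.1439] [1.    0.025 0.006] [ 0.006  0.013 -1.   ] 0.028
tool cm [0.12 0.13 4.15]
```

move_arm(
  commands=[
    [[0.1,0.1,2,0,20],[0,0,1.2,0,20],[0,0,0.9,0,20],[0,0,0,0,20],[0,0,0,0,20],[0,0,0,0,20]],
  ],
)

```text
time: 71.65
position: [0.5811, -0.3447, 0.1051]
eef_rot: [1.0, 0.013, 0.004, -0.005]
wrist_force: [1.2, -0.4, -1.3]
opening: 0.0277
finger_force: 30.0
```

```bash
python3 go.py .580 -.345 .1024; python3 - <<'E'
from fit import *
q=snap("top","t13.png");p=snap("scene","s13.png")
for n,v in(("top",q),("scene",p)):
    for r in env.regions_of("scanner",v)[:4]: print(n,round(r["score"],2),r["box"],r["mask"].sum())
a=cv2.resize(q["pixels"][130:230,310:400],(450,500),interpolation=cv2.INTER_CUBIC);b=p["pixels"].copy()
G=T(.577,-.3447,.026,box(.045,.087,-.028,.028,.097,.137))
for u,v in proj(p,G): cv2.circle(b,(int(round(u)),int(round(v))),0,(0,0,255),-1)
b=cv2.resize(b[140:230,120:190],(350,450),interpolation=cv2.INTER_NEAREST)
cv2.imwrite('pics/c13.png',np.hstack([a[:450],b]))
E
```

```text
71.65 [ 0.5811 -0.3447  0.1051] [1.    0.026 0.009] [ 0.008  0.01  -1.   ] 0.0277
tool cm [-0.12  0.03  0.26]
top 0.91 [333.4, 259.9, 39.1, 42.2] 441
scene 0.92 [229.1, 147.3, 41.8, 20.5] 406
scene 0.63 [139.1, 155.8, 45.8, 30.6] 468
scene 0.57 [305.6, 321.8, 68.5, 30.2] 1118
```

View pics/c13.png

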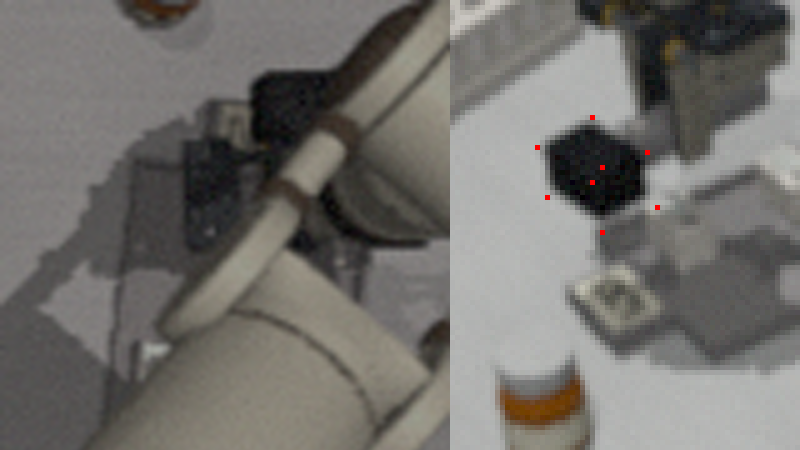

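The head sits over the label, within about 1 px of the predicted outline. I'll trim the height and hold.

move_arm(
  commands=[
    [[0,0,0.2,0,20],[0,0,0,0,20],[0,0,0,0,20],[0,0,0,0,20],[0,0,0,0,20],[0,0,0,0,20],[0,0,0,0,20],[0,0,0,0,20],[0,0,0,0,20],[0,0,0,0,20],[0,0,0,0,20],[0,0,0,0,20],[0,0,0,0,20],[0,0,0,0,20],[0,0,0,0,20],[0,0,0,0,20],[0,0,0,0,20],[0,0,0,0,20],[0,0,0,0,20],[0,0,0,0,20]],
  ],
)

```text
time: 73.85
position: [0.5806, -0.3445, 0.102]
eef_rot: [1.0, 0.013, 0.004, -0.006]
wrist_force: [0.6, -0.9, -1.1]
opening: 0.028
finger_force: 30.0
```

move_arm(
  commands=[
    [[0,0,0,0,20],[0,0,0,0,20],[0,0,0,0,20],[0,0,-2,0,20],[0,0,-2.5,0,20],[0,0,0,0,20],[0.08,-3.8,0,0,20],[0.08,-3.8,0,0,20],[0.08,-3.8,0,0,20],[0.08,-3.8,0,0,20],[0.08,-3.8,0,0,20],[0.08,-3.8,0,0,20],[0,0,0,0,20],[0,0,0,0,20],[0,0,0,0,20]],
  ],
)

```text
time: 75.35
position: [0.579, -0.1179, 0.1491]
eef_rot: [1.0, 0.013, 0.003, -0.006]
wrist_force: [0.1, -0.8, -1.2]
opening: 0.0276
finger_force: 30.0
```

```bash
python3 go.py .579 -.1149 .0485
```

```text
75.35 [ 0.579  -0.1179  0.1491] [1.    0.025 0.007] [ 0.007  0.011 -1.   ] 0.0276
tool cm [-0.06 -0.19 10.07]
```

move_arm(
  commands=[
    [[-0.06,-0.2,2,0,20],[0,0,3,0,20],[0,0,2,0,20],[0,0,1,0,20],[0,0,0.7,0,20],[0,0,0.5,0,20],[0,0,0.5,0,20],[0,0,0,0,20],[0,0,0,0,20]],
  ],
)

```text
time: 76.25
position: [0.5796, -0.1141, 0.0533]
eef_rot: [1.0, 0.013, 0.004, -0.005]
wrist_force: [1.0, -1.0, -1.4]
opening: 0.0282
finger_force: 30.0
```

move_arm(
  commands=[
    [[0,0,0.2,0,20],[0,0,0,0,20]],
  ],
)

```text
time: 76.45
position: [0.5793, -0.1139, 0.0508]
eef_rot: [1.0, 0.013, 0.004, -0.006]
wrist_force: [-0.7, -0.5, -2.3]
opening: 0.0277
finger_force: 30.0
```

move_arm(
  commands=[
    [[0,0.05,0.2,0,20],[0,0,0,0,20]],
  ],
)

```text
time: 76.65
position: [0.5791, -0.1144, 0.0485]
eef_rot: [1.0, 0.013, 0.004, -0.006]
wrist_force: [-1.2, 0.1, -1.6]
opening: 0.0281
finger_force: 30.0
```

move_arm(
  commands=[
    [[0,0,0.1,0,20],[0,0,0,0,20]],
  ],
)

```text
time: 76.85
position: [0.5794, -0.1144, 0.0479]
eef_rot: [1.0, 0.013, 0.004, -0.006]
wrist_force: [-1.0, -0.4, 0.4]
opening: 0.0278
finger_force: 30.0
```

Contact is reached at the original park height, so I'll release, back off and check.

move_arm(
  commands=[
    [[0,0,0,0,35],[0,0,0,0,50],[0,0,0,0,65],[0,0,0,0,65],[0,0,-2,0,65],[0,0,-4,0,65],[0,0,-5,0,65],[0,0,-5,0,65],[-4,0,0,0,65],[-4,0,0,0,65],[-4,0,0,0,65],[-4,0,0,0,65],[0,4,0,0,65],[0,4,0,0,65],[0,4,0,0,65],[0,4,0,0,65],[0,4,0,0,65],[0,4,0,0,65],[0,0,0,0,65]],
  ],
)

```text
time: 78.75
position: [0.4237, -0.3643, 0.2034]
eef_rot: [1.0, 0.011, 0.004, -0.005]
wrist_force: [-0.8, 1.6, -0.9]
opening: 0.06
finger_force: 0.0
```

```bash
python3 - <<'E'
from fit import *
q=snap("top","t14.png");p=snap("scene","s14.png")
s=env.state();print(s["time"],np.round(s["position"],3))
for n,v in(("top",q),("scene",p)):
  for k in("scanner","cart_a","lid_lip"):
    for r in env.regions_of(k,v)[:4]: print(n,k,round(r["score"],2),r["box"],r["mask"].sum())
for f in("top","scene"):
    a=cv2.imread('pics/%s12.png'%f[0]).astype(int);b=cv2.imread('pics/%s14.png'%f[0]).astype(int)
    d=(cv2.GaussianBlur(np.abs(a-b).max(2).astype(np.uint8),(5,5),0)>35).astype(np.uint8)
    n,l,st,c=cv2.connectedComponentsWithStats(d);print(f,[x.tolist() for x in st[1:] if x[4]>25])
E
```

```text
78.85 [ 0.424 -0.36   0.203]
top scanner 0.59 [284.6, 149.6, 19.1, 50.5] 582
top scanner 0.49 [142.8, 137.5, 9.9, 2.4] 44
top cart_a 0.58 [335.5, 198.0, 16.7, 7.9] 139
top cart_a 0.49 [362.6, 170.2, 17.8, 14.0] 158
top cart_a 0.47 [361.4, 196.8, 12.6, 16.3] 170
top lid_lip 0.72 [101.4, 137.5, 67.8, 82.9] 5190
scene scanner 0.81 [227.8, 145.4, 41.6, 19.8] 412
scene scanner 0.62 [183.6, 196.2, 49.6, 34.9] 676
scene scanner 0.61 [307.1, 320.9, 63.9, 32.2] 1120
scene cart_a 0.6 [192.0, 176.7, 17.5, 17.7] 159
scene cart_a 0.58 [181.7, 173.1, 13.3, 11.8] 144
scene lid_lip 0.68 [293.1, 208.2, 111.7, 96.1] 3917
scene lid_lip 0.31 [185.9, 195.6, 48.4, 38.7] 690
top [[195, 192, 41, 26, 428], [267, 192, 175, 142, 4902], [215, 194, 44, 86, 1087], [414, 206, 13, 10, 69], [415, 208, 30, 25, 477], [190, 219, 5, 22, 68], [190, 233, 24, 27, 212], [185, 267, 11, 11, 47], [403, 266, 18, 15, 158], [234, 279, 12, 7, 56], [145, 279, 112, 98, 3731], [264, 286, 17, 14, 127], [390, 286, 12, 8, 45], [269, 338, 14, 20, 140], [235, 343, 64, 41, 1519], [138, 358, 8, 26, 64], [200, 363, 24, 21, 80], [218, 362, 13, 22, 84], [291, 364, 7, 6, 35], [142, 374, 28, 10, 206]]
scene [[199, 0, 226, 81, 5849], [460, 0, 34, 13, 136], [477, 0, 30, 8, 148], [172, 3, 33, 41, 901], [402, 11, 82, 135, 3676], [358, 34, 35, 47, 927], [178, 49, 6, 8, 37], [169, 62, 53, 67, 1627], [335, 69, 15, 23, 197], [370, 82, 39, 50, 643], [302, 88, 7, 9, 57], [266, 96, 67, 80, 2509], [354, 105, 12, 10, 49], [348, 119, 46, 36, 1119], [198, 169, 168, 36, 2438], [373, 169, 86, 51, 2672], [194, 172, 14, 11, 73], [306, 208, 29, 19, 268], [366, 213, 14, 11, 94], [278, 217, 33, 14, 182], [351, 222, 13, 10, 77], [333, 229, 12, 7, 46]]
```

```bash
python3 -c "
from bench import env
print(env.hand_in())"
```

```text
the job is handed in; nothing more can be done
None
```

I handed the job in with every step done in the order asked: the lid is open, all three cartridges on the deck are in the tray, the label was scanned and the scanner is back in its cradle. During a first, failed try at the safety catch the wrist force reached 66 N. I think the fingers took that load rather than the gripper's body, which has a 40 N limit, but I could not confirm it.

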